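# Fill and close a truffle tin

### The arm

A 6-joint arm with a two-finger parallel gripper is mounted at the origin on the work surface. World frame = base frame: x ahead of the robot, y to its left, z up, the work surface at z = 0. Lengths are in mm, angles in degrees, forces in N, time in s.
With the tool pointing down it reaches from about 300 to 850 mm from the base axis. Payload 4.2 kg.
Tool frame: the origin (TCP) lies on the centre line of the jaws, within the pads' length; the fingertips stand 14 mm ahead of it and the grasp point (between the pads) lies 5 mm behind it; z points along the fingers, y is the line along which they close (so a half turn about z gives the same grasp; the last joint's range is limited). The gripper opens to 91 mm and grips with 3 to 60 N. Pads are 32 mm wide; open, the fingers measure 118 mm over their backs; the gripper's body (76 mm by 178 mm) begins 60 mm behind the grasp point.
Start: joints at [-66.635, 18.312, 89.639, -0, 72.044, -1.146], TCP at [238.555, -523.195, 227.976] pointing down, gripper open.
Joint ranges: [-177.97, 177.97], [-48.28, 115.42], [12.27, 149.76], [-77.06, 257.06], [2.81, 150.46], [-146.56, 146.56]. Speed limits (degrees/s): [147.25, 147.25, 180, 180, 180, 180].

### API

Orientations are given as [roll, pitch, yaw] about the fixed x, y, z axes, in that order (R = Rz(yaw) Ry(pitch) Rx(roll)).
In Python, from workcell import * gives the robot as it stands. The module is installed in compiled form; this text tells all that it offers.
- The arm moves only by the shell command python3 -m crank 'ROWS' [FORCE]. ROWS is JSON, a list of rows, each an object of numbers: "grip": the finger opening in m, from 0 to 0.0912; "x", "y", "z": the shift along the tool's x, y, z in m; "yaw": the turn about the tool's z in rad. In form: [{"grip": .., "x": .., "y": .., "z": .., "yaw": ..}, ...]. A call has exactly 5 rows; each row is the pose to reach, as a shift and turn from the pose commanded when the call began, along the tool's axes at that moment; what a row does not reach only later rows make up. A row lasts 1/12 s, in which the tool goes at most 41.7 mm and 7.16 degrees, less where a joint would pass 70% of its speed; a pose out of reach is approached as far as the arm can. A call with a gripper value outside its range is refused whole. The fingers move at their own pace and stop on an object; FORCE is the grip in N (left out, the last holds). Time passes only in rows, so rows that repeat a pose let the fingers close, or fill a call up. It gives the time, the measured TCP pose, the force, the opening and the grip force at its end, in the units of the state.
- state(): the state, without advancing time (a new reading comes with each control period).
- grab_frame(name): name is "side" or "top" or "wrist"; returns the picture (384x512x3 uint8, red, green, blue); there is no depth.
- camera_model(name): a dict with "intrinsics" (3x3 intrinsics, pixels), "distortion" ([k1, k2, p1, p2, k3] as OpenCV has them; the pictures are not rectified), "R" (3x3) and "t" (3): a world point X has camera coordinates R X + t. Camera axes: x right, y down, z forward; pixel columns grow to the right and rows downward; lengths in mm; the calibration is good to about 2 mm. A picture is of the moment at which its call begins: read the wrist's pose just before it. camera_model takes no time and is no camera call; for the wrist camera it gives the pose at the moment of the call.
- job_done(): hands the job in; it is judged then, once.
The state is a dict: "time_s": time; "qpos": joint angles; "qvel": joint speeds; "effort": joint torques, N m; "ee_pos": TCP position; "ee_rot": TCP orientation; "force": force on the tool from outside, world axes, zero at the start; "torque": the same for the moment, N m; "gripper_width": finger opening in mm; "gripper_force": force on a finger pad.
Only numpy, scipy, OpenCV 4.12 (cv2) and the standard library are available. Lean on these libraries where they do the work, as an engineer would, in place of code of your own. Each camera call takes 0.05 s, during which the arm holds its last target. There are 200 camera calls.

### The job

Pack the truffle tin at the counter: stand the tin in the pocket of the packing board, set the funnel on it, and tip all the truffles from both scoops through the funnel into the tin without touching a truffle with the gripper. Then stand the funnel back on its dark tray and put the lid on, swing the clamp arm over onto the lid's knob, press it down firmly for a moment, and swing it back as far as it goes. Leave the scoops standing on the counter and do not push the sugar pourer or the honey jar about.

Things in the scene. Friction and masses are not known exactly. Their poses are not given: they have to be found in the camera images.
- nest: wooden packing board 150 x 250 x 12 mm fixed on the counter, with a square pocket (66 mm inside, fences 8 mm thick, 14 mm high above the board) and a swing clamp. The pocket's floor is the board's top. Origin: underside of the board below the pocket's centre, z up; the clamp's posts (34 mm wide, 150 mm above the counter) stand 95 mm from the pocket's centre towards +y
- clamp (a joint): swing clamp: steel arm 16 mm wide, 10 mm thick, swinging in the board's y-z plane. 0 = level, pointing to the board's -y over the pocket, its rubber pad then on the knob of a fitted lid; grows as the arm rises; 1.57 = upright; stops at 2.4, leaning back. It falls to whichever side of upright it is left
- clamp_hinge (a point): middle of the clamp's hinge pin, 142 mm above the counter; the pin runs along the board's x; point axes are the board's
- clamp_ball (a point): centre of the black ball knob, 24 mm across, at the end of the clamp's arm, 160 mm from the hinge; the rubber pad is 95 mm from the hinge
- tin: round open aluminium tin, 60 mm across outside, 54 mm inside, 90 mm tall, floor 5 mm thick. Origin: centre of its underside, z up
- tin_rim (a point): centre of the tin's mouth, level with the rim, 90 mm above its origin
- lid: pale wooden lid: a plug 48 mm across and 8 mm deep under a disc 66 mm across and 5 mm thick, with a round knob 22 mm across and 25 mm tall on top (38 mm tall in all). Origin: centre of the plug's underside, z up
- lid_seat (a point): centre of the disc's underside, 8 mm above the lid's origin; meets the tin's rim when the lid is on
- funnel: steel funnel standing on its spout: spout 47 mm across outside, 42 inside, z 0 to 22; flat collar 72 mm across, underside at z = 18; cone up to a mouth 112 mm across at z = 65; upright black handle plate 8 mm thick (along y), x from -101 to -55, z from 53 to 93 (pinch it across its thickness at about x = -80, z = 79). Origin: centre of the spout's lower end, z up
- funnel_seat (a point): centre of the collar's underside, 18 mm above the funnel's origin; meets the tin's rim when the funnel is on it
- tray: square dark tray fixed on the counter, 150 x 150 mm, 6 mm thick, on which the funnel stands. Origin: centre of its underside
- scoop1: steel scoop tray 60 mm wide (y), 120 mm long (x from -75 at the pouring lip to +45 at the back wall), sides 42 mm high and 3 mm thick, to be gripped across its sides at x = 0. Floor flat from x = 45 to -15, then a ramp rising at 18 degrees to the lip, whose edge is at x = -74, z = 23. Open at the front (-x) above the lip. Origin: on the underside, z up
- scoop2: steel scoop tray 60 mm wide (y), 120 mm long (x from -75 at the pouring lip to +45 at the back wall), sides 42 mm high and 3 mm thick, to be gripped across its sides at x = 0. Floor flat from x = 45 to -15, then a ramp rising at 18 degrees to the lip, whose edge is at x = -74, z = 23. Open at the front (-x) above the lip. Origin: on the underside, z up
- truffle1: centre of a dark chocolate truffle, a ball 20 mm across lying in one of the scoops; may be absent
- truffle2: centre of a dark chocolate truffle, a ball 20 mm across lying in one of the scoops; may be absent
- truffle3: centre of a dark chocolate truffle, a ball 20 mm across lying in one of the scoops; may be absent
- truffle4: centre of a dark chocolate truffle, a ball 20 mm across lying in one of the scoops; may be absent
- truffle5: centre of a dark chocolate truffle, a ball 20 mm across lying in one of the scoops; may be absent
- truffle6: centre of a dark chocolate truffle, a ball 20 mm across lying in one of the scoops; may be absent
- truffle7: centre of a dark chocolate truffle, a ball 20 mm across lying in one of the scoops; may be absent
- truffle8: centre of a dark chocolate truffle, a ball 20 mm across lying in one of the scoops; may be absent
- sugar: sugar pourer with a steel cap, 70 mm across, 120 mm tall; not part of the job. Origin: centre of its underside
- honey: small amber jar with a wooden cap, 52 mm across, 64 mm tall; not part of the job. Origin: centre of its underside

How it is judged (in metres and radians):
On the way, in this order (a step that is already met when the one before it is completed fails the run):
1. the tin stands in the pocket (horizontal distance between tin and nest below 0.006 m and z of tin in the frame of nest below 0.0155 m and angle between tin's own z axis and vertical below 0.06 rad), for 0.2 s.
2. the funnel sits on the tin (all of step 1 and distance between funnel_seat and tin_rim below 0.007 m and angle between funnel's own z axis and vertical below 0.08 rad), for 0.2 s.
3. all truffles are in the tin, the funnel still on it (all of step 2 and z of truffle1 in the frame of tin between 0.003 and 0.085 m and horizontal distance between each of truffle1, truffle2, truffle3, truffle4, truffle5, truffle6, truffle7, truffle8 and tin below 0.03 m and z of truffle2 in the frame of tin between 0.003 and 0.085 m and z of truffle3 in the frame of tin between 0.003 and 0.085 m and z of truffle4 in the frame of tin between 0.003 and 0.085 m and z of truffle5 in the frame of tin between 0.003 and 0.085 m and z of truffle6 in the frame of tin between 0.003 and 0.085 m and z of truffle7 in the frame of tin between 0.003 and 0.085 m and z of truffle8 in the frame of tin between 0.003 and 0.085 m), for 0.2 s.
4. the funnel stands back on its tray (horizontal distance between funnel and tray below 0.055 m and height (world z) of funnel below 0.012 m and angle between funnel's own z axis and vertical below 0.1 rad), for 0.2 s.
5. the lid is on the tin (all of step 1 and distance between lid_seat and tin_rim below 0.006 m and angle between lid's own z axis and vertical below 0.06 rad), for 0.2 s.
6. the clamp arm presses the lid down with more than 4 N (distance between lid_seat and tin_rim below 0.006 m and angle between lid's own z axis and vertical below 0.06 rad and value of joint clamp below 0.12 rad and contact force between clamp and lid above 4 N), for 0.3 s.
7. the clamp arm is swung back (value of joint clamp above 2.1 rad), for 0.2 s.
At the end, for the whole second after the job is handed in: The tin stands in the pocket (within 6 mm, upright), every truffle in it, the lid seated (within 6 mm, level), the clamp arm leaning back (joint over 2.1), the funnel upright on its tray (centre within 55 mm of the tray's), both scoops standing upright on the counter, all at rest and released (all of step 4 and all of step 5 and z of truffle1 in the frame of tin between 0.003 and 0.085 m and horizontal distance between each of truffle1, truffle2, truffle3, truffle4, truffle5, truffle6, truffle7, truffle8 and tin below 0.03 m and z of truffle2 in the frame of tin between 0.003 and 0.085 m and z of truffle3 in the frame of tin between 0.003 and 0.085 m and z of truffle4 in the frame of tin between 0.003 and 0.085 m and z of truffle5 in the frame of tin between 0.003 and 0.085 m and z of truffle6 in the frame of tin between 0.003 and 0.085 m and z of truffle7 in the frame of tin between 0.003 and 0.085 m and z of truffle8 in the frame of tin between 0.003 and 0.085 m and height (world z) of each of scoop1, scoop2 below 0.008 m and angle between each of scoop1, scoop2's own z axis and vertical below 0.1 rad and linear speed of each of scoop1, scoop2, tin, funnel, lid below 0.02 m/s and value of joint clamp above 2.1 rad); the robot touches nothing.
It fails at once if a truffle is touched by the fingers (contact force between the fingers and truffle1 above 0.3 N or contact force between the fingers and truffle2 above 0.3 N or contact force between the fingers and truffle3 above 0.3 N or contact force between the fingers and truffle4 above 0.3 N or contact force between the fingers and truffle5 above 0.3 N or contact force between the fingers and truffle6 above 0.3 N or contact force between the fingers and truffle7 above 0.3 N or contact force between the fingers and truffle8 above 0.3 N).
It fails at once if a bystander is pushed more than 30 mm (distance of any of sugar, honey from where it was at the start of the episode above 0.03 m).
Of truffle1, truffle2, truffle3, truffle4, truffle5, truffle6, truffle7, truffle8 only 4 to 8 are there at a start; the rules pass over those that are not, and their reading is None.
At some moment in a run one of lid may be knocked a few centimetres aside while the robot is not near it.
It also fails if it takes over 210 s, if anything falls off the work surface, if the arm or the gripper's body presses on something with over 40 N, if the wrist force passes 120 N, or if a joint passes its speed limit or range.

## Working session

There is one attempt and no reset: what is moved stays moved. The work goes in short steps, Python scripts to look and compute and a shell command to move; the robot and the scene stay as the last step left them, time stands still between calls to the robot, and variables do not carry over. Pictures are saved under pics/ and viewed, at most 14 in all, crops included, and the job is handed in when it is done.

```bash
mkdir -p pics; python3 - <<'E'
from workcell import *
import cv2
for n in("top","side"):
    im=grab_frame(n); cv2.imwrite(f"pics/{n}0.png",im[:,:,::-1])
    c=camera_model(n); print(n,c)
print(state())
E
```

```text
top {'intrinsics': array([[406.81721514,   0.        , 252.69480858],
       [  0.        , 406.81721514, 191.30163088],
       [  0.        ,   0.        ,   1.        ]]), 'distortion': array([-0.11661664,  0.        ,  0.        ,  0.        ,  0.        ]), 'R': array([[-0.00665537, -0.99965669, -0.0253417 ],
       [-0.98514139,  0.01090376, -0.17139878],
       [ 0.17161626,  0.02382443, -0.98487576]]), 't': array([ 51.04870187, 545.1618099 , 961.36799434])}
side {'intrinsics': array([[412.4161032 ,   0.        , 258.86465164],
       [  0.        , 412.4161032 , 194.22042702],
       [  0.        ,   0.        ,   1.        ]]), 'distortion': array([-0.03721449,  0.        ,  0.        ,  0.        ,  0.        ]), 'R': array([[-0.89746562, -0.44103172, -0.00681801],
       [-0.28038884,  0.58236576, -0.76304143],
       [ 0.34049605, -0.68289175, -0.64631362]]), 't': array([ 491.01978076,  215.11689616, 1051.2140802 ])}
{'time_s': 0.1, 'qpos': array([-6.66338165e+01,  1.83488221e+01,  8.96982593e+01, -1.29076920e-03,
        7.20420611e+01, -1.14638208e+00]), 'qvel': array([-0.04404451, -0.06672189, -0.08593492, -0.02891734, -0.20002535,
       -0.02937523]), 'effort': array([-2.04406467e-05, -4.13335741e+01, -2.32510275e+01,  7.28326058e-02,
        4.21623490e-02, -3.71517115e-05]), 'ee_pos': array([ 238.39150555, -522.80490057,  227.20369552]), 'ee_rot': array([-1.79910851e+02, -5.56434148e-04,  2.45129641e+01]), 'force': array([-0.52910047, -0.03319702, -0.52590033]), 'torque': array([ 0.02783115, -0.01884441,  0.01339607]), 'gripper_force': 0.0, 'gripper_width': 91.38704600281176}
```

View pics/top0.png

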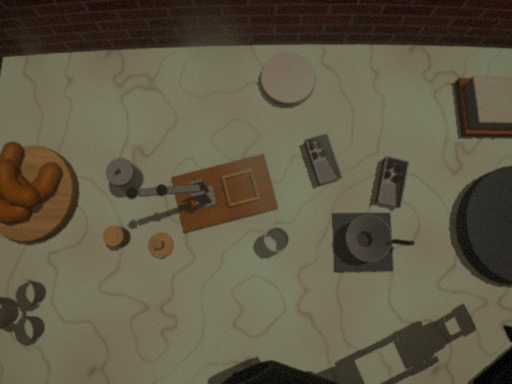

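View pics/side0.png

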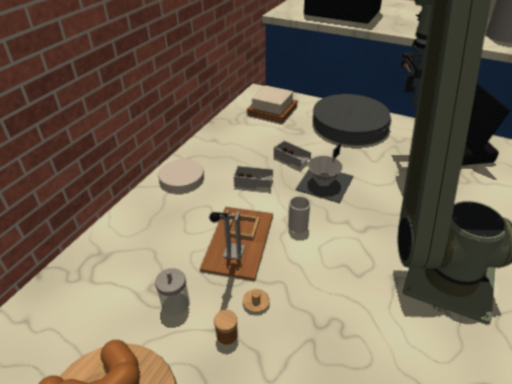

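The top view shows the board (225,193) with its pocket (240,188), the clamp's ball at (131,194), the tin (275,240) and the lid (161,245). It also shows the funnel (367,240) with its handle at (402,242), scoops at (322,160) and (390,183), sugar (120,172) and honey (115,237). Next I'll enlarge crops to get accurate pixels.

```bash
python3 - <<'E'
import cv2
im=cv2.imread("pics/top0.png")
c=im[120:285,165:425]; cv2.imwrite("pics/c1.png",cv2.resize(cv2.convertScaleAbs(c,alpha=1.6),None,fx=3,fy=3,interpolation=cv2.INTER_CUBIC))
E
```

```text
(no output)
```

View pics/c1.png

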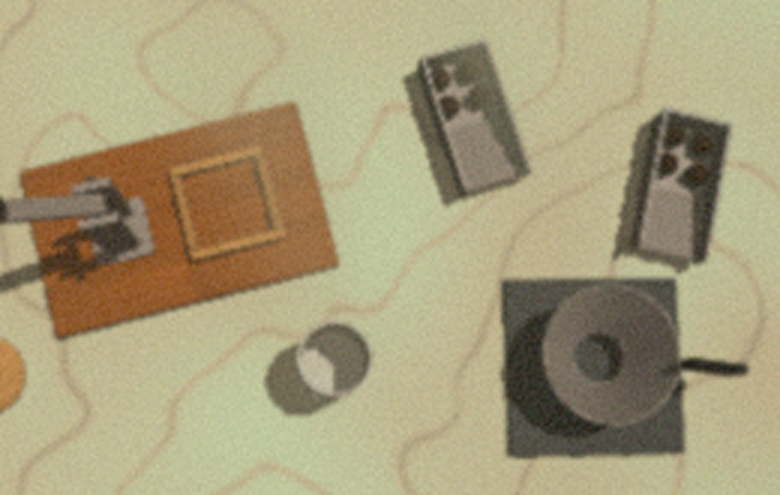

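```bash
cat > h.py <<'E'
from workcell import *
import numpy as np, cv2
def ray(c,px):
    u=cv2.undistortPoints(np.array(px,float).reshape(-1,1,2),c["intrinsics"],c["distortion"]).reshape(-1,2)
    d=np.c_[u,np.ones(len(u))]@c["R"]; return -c["R"].T@c["t"],d
def onz(c,px,z):
    o,d=ray(c,px); z=np.broadcast_to(z,len(d)); return o+d*((z-o[2])/d[:,2])[:,None]
def proj(c,P):
    P=np.array(P,float).reshape(-1,3); return cv2.projectPoints(P,cv2.Rodrigues(c["R"])[0],c["t"],c["intrinsics"],c["distortion"])[0].reshape(-1,2)
def toolstep(dx,dy,dz):
    "world mm shift -> tool m shift (current pose)"
    from scipy.spatial.transform import Rotation as Ro
    R=Ro.from_euler("xyz",state()["ee_rot"],degrees=True)
    return R.inv().apply([dx,dy,dz])/1e3
def to(x,y,z,yaw=None):
    s=state();p=s["ee_pos"]; d=toolstep(x-p[0],y-p[1],z-p[2])
    print("tool shift",d.round(4), "yaw(tool,rad)", None if yaw is None else np.radians(-(yaw-s["ee_rot"][2])).round(3),"t",round(s["time_s"],1))
E
python3 - <<'E'
from h import *
c=camera_model("top")
f=lambda a:np.array(a)/3+[165-1/3,120-1/3]
pr=lambda n,a,z:print(n,onz(c,f(a),z).round(0)[:,:2].tolist())
pr("board",[(20,170),(297,102),(338,267),(58,338)],12)
pr("fence",[(168,170),(265,147),(287,240),(190,263)],26)
pr("tinrim",[(336,358)],90)
pr("tray",[(502,280),(676,280),(684,455),(508,457)],6)
pr("funnelmouth",[(612,355)],65); pr("spout",[(599,357)],20); pr("handle top",[(670,364),(746,370)],93)
pr("scoopA top",[(420,58),(485,40),(528,174),(460,195)],42)
pr("A lipB",[(528,174),(460,195)],23)
pr("scoopB top",[(662,110),(730,122),(708,255),(640,250)],42)
print("lid",onz(c,[(161,243)],25),"honey",onz(c,[(114,235)],64),"sugar",onz(c,[(119,169)],120))
w=camera_model("wrist");s=state();print(s["ee_pos"],-w["R"].T@w["t"],w["R"],w["intrinsics"])
E
```

```text
board [[594.0, 259.0], [651.0, 18.0], [506.0, -15.0], [448.0, 223.0]]
fence [[589.0, 128.0], [608.0, 46.0], [528.0, 28.0], [509.0, 109.0]]
tinrim [[425.0, -10.0]]
tray [[494.0, -155.0], [492.0, -306.0], [344.0, -305.0], [345.0, -155.0]]
funnelmouth [[426.0, -232.0]]
spout [[427.0, -232.0]]
handle top [[417.0, -270.0], [411.0, -330.0]]
scoopA top [[681.0, -87.0], [696.0, -143.0], [579.0, -175.0], [562.0, -117.0]]
A lipB [[583.0, -178.0], [565.0, -120.0]]
scoopB top [[633.0, -292.0], [622.0, -350.0], [509.0, -323.0], [514.0, -266.0]]
lid [[420.0763723 278.4280476  25.       ]] honey [[437.71318127 386.8947897   64.        ]] sugar [[590.26037513 361.64644026 120.        ]]
[ 238.39150555 -522.80490057  227.20369552] [ 299.27677847 -495.97508922  383.96358178] [[ 0.41505891 -0.9097926  -0.00187908]
 [-0.88473102 -0.40410523  0.23227137]
 [-0.21207812 -0.09474382 -0.97264921]] [[323.48893265   0.         253.18256859]
 [  0.         323.48893265 193.03194959]
 [  0.           0.           1.        ]]
```

```bash

python3 -m crank '[{"grip":0.09,"x":0.128,"y":-0.13,"z":0,"yaw":0},{"grip":0.09,"x":0.128,"y":-0.13,"z":0,"yaw":0},{"grip":0.09,"x":0.128,"y":-0.13,"z":0,"yaw":0},{"grip":0.09,"x":0.128,"y":-0.13,"z":0,"yaw":0},{"grip":0.09,"x":0.128,"y":-0.13,"z":0,"yaw":0}]' 
python3 -m crank '[{"grip":0.09,"x":0.128,"y":-0.13,"z":0,"yaw":0},{"grip":0.09,"x":0.128,"y":-0.13,"z":0,"yaw":0},{"grip":0.09,"x":0.128,"y":-0.13,"z":0,"yaw":0},{"grip":0.09,"x":0.128,"y":-0.13,"z":0,"yaw":0},{"grip":0.09,"x":0.128,"y":-0.13,"z":0,"yaw":0}]' >/dev/null
python3 -m crank '[{"grip":0.09,"x":0.05,"y":-0.13,"z":0,"yaw":0},{"grip":0.09,"x":0.05,"y":-0.13,"z":0,"yaw":0},{"grip":0.09,"x":0.05,"y":-0.13,"z":0,"yaw":0},{"grip":0.09,"x":0.05,"y":-0.13,"z":0,"yaw":0},{"grip":0.09,"x":0.05,"y":-0.13,"z":0,"yaw":0}]' >/dev/null
python3 -m crank '[{"grip":0.09,"x":0,"y":0,"z":0,"yaw":-0.12},{"grip":0.09,"x":0,"y":0,"z":0,"yaw":-0.24},{"grip":0.09,"x":0,"y":0,"z":0,"yaw":-0.36},{"grip":0.09,"x":0,"y":0,"z":0,"yaw":-0.46},{"grip":0.09,"x":0,"y":0,"z":0,"yaw":-0.46}]' >/dev/null
python3 -m crank '[{"grip":0.09,"x":0,"y":0,"z":0,"yaw":-0.12},{"grip":0.09,"x":0,"y":0,"z":0,"yaw":-0.24},{"grip":0.09,"x":0,"y":0,"z":0,"yaw":-0.36},{"grip":0.09,"x":0,"y":0,"z":0,"yaw":-0.46},{"grip":0.09,"x":0,"y":0,"z":0,"yaw":-0.46}]' >/dev/null
python3 -m crank '[{"grip":0.09,"x":0,"y":0,"z":0,"yaw":-0.12},{"grip":0.09,"x":0,"y":0,"z":0,"yaw":-0.24},{"grip":0.09,"x":0,"y":0,"z":0,"yaw":-0.36},{"grip":0.09,"x":0,"y":0,"z":0,"yaw":-0.46},{"grip":0.09,"x":0,"y":0,"z":0,"yaw":-0.46}]'
python3 - <<'E'
from h import *
s=state();c=camera_model("wrist");print(s["ee_pos"],s["ee_rot"]);im=grab_frame("wrist");cv2.imwrite("pics/w1.png",im[:,:,::-1])
np.savez("w1.npz",**c);to(425,-10,228,103.3)
E
```

```text
time_s: 0.52
ee_pos: [301.3, -347.1, 227.5]
ee_rot: [-179.8, -0.1, 24.6]
force: [0.4, -0.6, 0.2]
gripper_width: 90.0
gripper_force: 0.0
time_s: 2.6
ee_pos: [355.2, -41.8, 227.8]
ee_rot: [-180.0, 0.0, 103.4]
force: [0.4, 0.2, -0.6]
gripper_width: 90.0
gripper_force: 0.0
[355.17949397 -41.84663894 227.83997802] [-1.79985661e+02  1.43806475e-02  1.03397973e+02]
tool shift [ 0.015   0.0752 -0.0002] yaw(tool,rad) -0.001 t 2.6
```

View pics/w1.png

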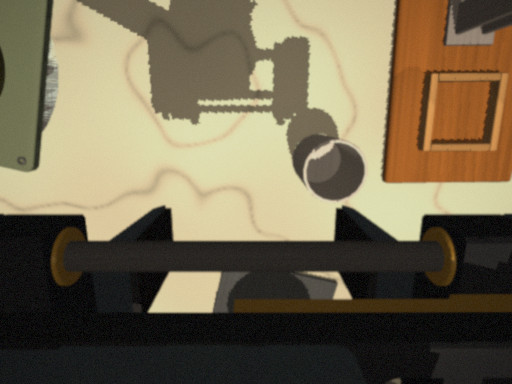

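The tin's rim circle is centred near (334,169), with outer radius 31. The pocket's fence spans about (423-507, 72-152), and the board's edge corner is at (385,182).

```bash
python3 - <<'E'
from h import *
c=dict(np.load("w1.npz"));im=cv2.imread("pics/w1.png")
print("rim",onz(c,[(334,169),(303,169),(365,169)],90).round(1))
h=cv2.cvtColor(im,cv2.COLOR_BGR2HSV)
g=im.astype(int)
# bright fence: print V profile rows/cols
print("row110 R",g[110,415:512,2].tolist()); print("col465 R",g[60:165,465,2].tolist())
gg=cv2.cvtColor(im,cv2.COLOR_BGR2GRAY)
r=cv2.HoughCircles(cv2.medianBlur(gg,3),cv2.HOUGH_GRADIENT,1,20,param1=80,param2=15,minRadius=25,maxRadius=36)
for q in r[0][:6]: print(q, onz(c,[q[:2]],90).round(1))
print("fence",onz(c,[(428,71),(508,73),(496,151),(421,149)],26).round(1))
E
```

```text
rim [[425.2  -7.6  90. ]
 [397.4 -14.2  90. ]
 [453.   -1.   90. ]]
row110 R [171, 170, 173, 165, 146, 118, 86, 72, 69, 70, 69, 89, 143, 190, 214, 216, 218, 216, 207, 185, 171, 163, 158, 158, 157, 160, 159, 157, 159, 165, 165, 165, 169, 164, 165, 161, 161, 168, 169, 165, 167, 162, 160, 154, 151, 151, 156, 160, 155, 153, 151, 150, 150, 148, 153, 157, 157, 160, 161, 159, 160, 159, 156, 153, 155, 158, 159, 163, 167, 161, 142, 98, 75, 68, 65, 67, 66, 66, 67, 81, 121, 171, 200, 210, 208, 203, 200, 182, 158, 147, 155, 158, 156, 157, 154, 155, 157]
col465 R [147, 146, 151, 150, 150, 151, 149, 151, 153, 140, 107, 82, 96, 142, 171, 179, 179, 181, 177, 174, 151, 125, 145, 156, 159, 158, 160, 155, 159, 157, 159, 157, 159, 155, 157, 156, 156, 157, 158, 155, 155, 153, 154, 153, 151, 152, 152, 152, 152, 151, 151, 151, 153, 155, 151, 152, 154, 152, 154, 155, 152, 154, 156, 155, 151, 152, 152, 154, 152, 157, 154, 157, 150, 150, 149, 150, 150, 142, 120, 89, 76, 72, 81, 106, 150, 174, 184, 187, 183, 175, 159, 146, 154, 155, 156, 156, 156, 161, 161, 161, 162, 164, 167, 165, 167]
[335.5 171.5  28.8] [[427.2  -9.5  90. ]]
[310.5 133.5  26.4] [[395.4  18.4  90. ]]
[157.5  67.5  29.7] [[252.6  41.7  90. ]]
fence [[509.5 108.6  26. ]
 [592.4 126.6  26. ]
 [612.8  47.3  26. ]
 [530.7  29.9  26. ]]
```

```bash
python3 - <<'E'
from h import *
c=dict(np.load("w1.npz"))
print("pocket",onz(c,[(464.8,111.6),(427,110),(502.5,110),(465,73.5),(465,150.5)],26).round(1))
to(426.5,-8.5,228,103.3);to(426.5,-8.5,65,103.3)
E
```

```text
pocket [[562.8  78.9  26. ]
 [522.4  70.9  26. ]
 [602.   90.1  26. ]
 [548.3 115.4  26. ]
 [578.9  39.7  26. ]]
tool shift [ 0.0161  0.077  -0.0002] yaw(tool,rad) -0.001 t 2.6
tool shift [0.0161 0.0771 0.1628] yaw(tool,rad) -0.001 t 2.6
```

```bash

python3 -m crank '[{"grip":0.09,"x":0.016,"y":0.077,"z":0,"yaw":0},{"grip":0.09,"x":0.016,"y":0.077,"z":0,"yaw":0},{"grip":0.09,"x":0.016,"y":0.077,"z":0,"yaw":0},{"grip":0.09,"x":0.016,"y":0.077,"z":0.06,"yaw":0},{"grip":0.09,"x":0.016,"y":0.077,"z":0.06,"yaw":0}]' >/dev/null
python3 -m crank '[{"grip":0.09,"x":0,"y":0,"z":0.03,"yaw":0},{"grip":0.09,"x":0,"y":0,"z":0.06,"yaw":0},{"grip":0.09,"x":0,"y":0,"z":0.09,"yaw":0},{"grip":0.09,"x":0,"y":0,"z":0.103,"yaw":0},{"grip":0.09,"x":0,"y":0,"z":0.103,"yaw":0}]' 
python3 -m crank '[{"grip":0.05,"x":0,"y":0,"z":0,"yaw":0},{"grip":0.05,"x":0,"y":0,"z":0,"yaw":0},{"grip":0.05,"x":0,"y":0,"z":0,"yaw":0},{"grip":0.05,"x":0,"y":0,"z":0,"yaw":0},{"grip":0.05,"x":0,"y":0,"z":0,"yaw":0}]' 20
python3 -m crank '[{"grip":0.05,"x":0,"y":0,"z":0,"yaw":0},{"grip":0.05,"x":0,"y":0,"z":0,"yaw":0},{"grip":0.05,"x":0,"y":0,"z":-0.04,"yaw":0},{"grip":0.05,"x":0,"y":0,"z":-0.06,"yaw":0},{"grip":0.05,"x":0,"y":0,"z":-0.06,"yaw":0}]' 20
python3 - <<'E'
from h import *
s=state();c=camera_model("wrist");print(s["ee_pos"],s["ee_rot"]);im=grab_frame("wrist");cv2.imwrite("pics/w2.png",im[:,:,::-1])
np.savez("w2.npz",**c)
E
```

```text
time_s: 3.48
ee_pos: [423.6, -8.0, 62.2]
ee_rot: [-179.6, -0.1, 103.3]
force: [-0.3, -0.9, 0.6]
gripper_width: 90.1
gripper_force: 0.0
time_s: 3.9
ee_pos: [426.2, -7.9, 65.8]
ee_rot: [180.0, 0.0, 103.6]
force: [-0.9, -0.5, 5.4]
gripper_width: 60.6
gripper_force: 20.0
time_s: 4.32
ee_pos: [429.5, -7.9, 128.8]
ee_rot: [179.5, 0.2, 103.6]
force: [0.5, 0.2, -2.3]
gripper_width: 60.3
gripper_force: 20.0
[429.48605729  -7.85118092 128.77683228] [1.79465487e+02 1.54018722e-01 1.03562405e+02]
```

View pics/w2.png

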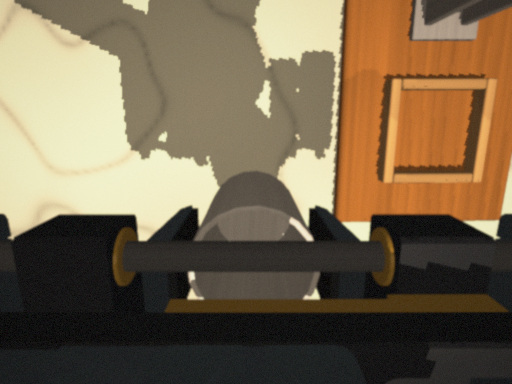

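```bash
python3 - <<'E'
from h import *
c=dict(np.load("w2.npz"));im=cv2.imread("pics/w2.png").astype(int)
R=im[:,:,2]
print("row130",[ (i,R[130,i]) for i in list(range(380,402))+list(range(472,500))])
print("col435",[ (i,R[i,435]) for i in list(range(72,95))+list(range(168,190))])
p=np.array([429.5,-7.9,128.8]);t=np.radians(103.5);ux=np.array([np.cos(t),np.sin(t),0])
for o in(-4,0,4):
    a=np.linspace(0,2*np.pi,60);C=p+ux*o+[0,0,25]
    q=proj(c,C+30*np.c_[np.cos(a),np.sin(a),0*a]);print(o,q.min(0).round(1),q.max(0).round(1))
E
```

```text
row130 [(380, np.int64(159)), (381, np.int64(112)), (382, np.int64(87)), (383, np.int64(89)), (384, np.int64(87)), (385, np.int64(85)), (386, np.int64(101)), (387, np.int64(144)), (388, np.int64(203)), (389, np.int64(233)), (390, np.int64(240)), (391, np.int64(242)), (392, np.int64(242)), (393, np.int64(240)), (394, np.int64(239)), (395, np.int64(237)), (396, np.int64(227)), (397, np.int64(213)), (398, np.int64(203)), (399, np.int64(202)), (400, np.int64(200)), (401, np.int64(192)), (472, np.int64(85)), (473, np.int64(79)), (474, np.int64(81)), (475, np.int64(79)), (476, np.int64(81)), (477, np.int64(81)), (478, np.int64(91)), (479, np.int64(131)), (480, np.int64(184)), (481, np.int64(223)), (482, np.int64(235)), (483, np.int64(236)), (484, np.int64(237)), (485, np.int64(235)), (486, np.int64(233)), (487, np.int64(230)), (488, np.int64(223)), (489, np.int64(201)), (490, np.int64(177)), (491, np.int64(173)), (492, np.int64(176)), (493, np.int64(185)), (494, np.int64(187)), (495, np.int64(186)), (496, np.int64(184)), (497, np.int64(178)), (498, np.int64(182)), (499, np.int64(186))]
col
[... 355 characters left out ...]
2)), (89, np.int64(143)), (90, np.int64(150)), (91, np.int64(172)), (92, np.int64(179)), (93, np.int64(181)), (94, np.int64(178)), (168, np.int64(92)), (169, np.int64(87)), (170, np.int64(84)), (171, np.int64(79)), (172, np.int64(91)), (173, np.int64(133)), (174, np.int64(178)), (175, np.int64(205)), (176, np.int64(214)), (177, np.int64(218)), (178, np.int64(219)), (179, np.int64(218)), (180, np.int64(219)), (181, np.int64(214)), (182, np.int64(202)), (183, np.int64(193)), (184, np.int64(189)), (185, np.int64(190)), (186, np.int64(189)), (187, np.int64(188)), (188, np.int64(190)), (189, np.int64(189))]
-4 [182.8 210.2] [317.5 333.1]
0 [182.4 201.1] [317.9 325.7]
4 [181.9 191.9] [318.3 318.1]
```

```bash
python3 - <<'E'
from h import *
c=dict(np.load("w2.npz"))
q=onz(c,[(387.5,130),(489,130),(435,79),(435,182.5)],26)[:,:2];print(q.round(1))
d=np.radians(13.4);ux=np.array([np.cos(d),np.sin(d)]);uy=np.array([-ux[1],ux[0]])
cx=(q[:2]@ux).mean();cy=(q[2:]@uy).mean();print("center",ux*cx+uy*cy, "widths",np.diff(q[:2]@ux),np.diff(q[2:]@uy))
s=state();im=cv2.imread("pics/w2.png");print(s["ee_pos"],s["ee_rot"])
# tin rim in image: bright arcs along row 250 & col 254
g=cv2.cvtColor(im,cv2.COLOR_BGR2GRAY).astype(int);print(g[225,180:335].tolist());print(g[195:240,254].tolist())
E
```

```text
[[522.8  69.8]
 [602.   89. ]
 [545.8 115. ]
 [575.2  38.7]]
center [562.91003727  77.40774326] widths [81.44883776] [-80.96595954]
[427.96132609  -7.80390739 126.78925156] [1.79678551e+02 9.32213874e-02 1.03566004e+02]
[25, 22, 18, 16, 10, 16, 17, 17, 9, 12, 14, 17, 13, 16, 12, 14, 12, 40, 94, 137, 139, 106, 81, 88, 87, 100, 105, 112, 111, 109, 106, 109, 105, 103, 91, 84, 81, 92, 100, 110, 108, 108, 110, 106, 108, 110, 108, 109, 106, 111, 108, 112, 108, 108, 107, 102, 108, 109, 109, 108, 111, 110, 110, 110, 107, 107, 108, 109, 110, 104, 106, 105, 104, 106, 110, 111, 108, 107, 106, 106, 110, 106, 110, 107, 109, 108, 108, 107, 107, 111, 109, 108, 105, 107, 109, 106, 109, 112, 112, 111, 110, 115, 110, 112, 112, 108, 110, 110, 102, 87, 87, 97, 125, 162, 202, 224, 235, 234, 235, 231, 220, 191, 145, 100, 80, 105, 152, 179, 142, 72, 20, 12, 14, 12, 17, 15, 14, 15, 17, 16, 18, 15, 13, 20, 12, 17, 21, 33, 35, 34, 34, 36, 34, 34, 32]
[81, 84, 86, 85, 88, 84, 85, 85, 82, 86, 97, 110, 119, 119, 116, 112, 110, 106, 105, 106, 106, 106, 109, 105, 107, 108, 104, 107, 106, 107, 110, 104, 107, 105, 109, 108, 109, 108, 108, 109, 105, 105, 109, 107, 104]
```

```bash
python3 -c "
from h import *
to(561.2,78.3,127,103.4)"
```

```text
tool shift [0.0524 0.1497 0.0005] yaw(tool,rad) 0.003 t 4.4
```

```bash

python3 -m crank '[{"grip":0.05,"x":0.01,"y":0.03,"z":0,"yaw":0},{"grip":0.05,"x":0.02,"y":0.06,"z":0,"yaw":0},{"grip":0.05,"x":0.035,"y":0.1,"z":0,"yaw":0},{"grip":0.05,"x":0.046,"y":0.13,"z":0,"yaw":0},{"grip":0.05,"x":0.0524,"y":0.1497,"z":0,"yaw":0.003}]' 20 >/dev/null
python3 -m crank '[{"grip":0.05,"x":0,"y":0,"z":0,"yaw":0},{"grip":0.05,"x":0,"y":0,"z":0,"yaw":0},{"grip":0.05,"x":0,"y":0,"z":0,"yaw":0},{"grip":0.05,"x":0,"y":0,"z":0,"yaw":0},{"grip":0.05,"x":0,"y":0,"z":0,"yaw":0}]' 20
python3 -c "
from h import *
im=grab_frame('top');cv2.imwrite('pics/t2.png',cv2.resize(cv2.convertScaleAbs(im[140:240,170:300,::-1],alpha=1.6),None,fx=5,fy=5,interpolation=cv2.INTER_CUBIC))
to(561.2,78.3,127,103.4)"
```

```text
time_s: 5.2
ee_pos: [558.3, 77.7, 124.7]
ee_rot: [-179.9, -0.0, 103.4]
force: [0.1, 0.9, -1.9]
gripper_width: 60.2
gripper_force: 20.0
tool shift [-0.      0.0027 -0.0021] yaw(tool,rad) -0.001 t 5.2
```

```bash
true
python3 -m crank '[{"grip":0.05,"x":0,"y":0.0027,"z":0,"yaw":0},{"grip":0.05,"x":0,"y":0.0027,"z":0.01,"yaw":0},{"grip":0.05,"x":0,"y":0.0027,"z":0.02,"yaw":0},{"grip":0.05,"x":0,"y":0.0027,"z":0.028,"yaw":0},{"grip":0.05,"x":0,"y":0.0027,"z":0.028,"yaw":0}]' 20 
python3 -m crank '[{"grip":0.05,"x":0,"y":0,"z":0.004,"yaw":0},{"grip":0.05,"x":0,"y":0,"z":0.008,"yaw":0},{"grip":0.05,"x":0,"y":0,"z":0.012,"yaw":0},{"grip":0.05,"x":0,"y":0,"z":0.012,"yaw":0},{"grip":0.05,"x":0,"y":0,"z":0.012,"yaw":0}]' 20
```

```text
time_s: 5.67
ee_pos: [560.3, 78.7, 94.3]
ee_rot: [-179.7, -0.0, 103.4]
force: [0.6, -0.9, -1.9]
gripper_width: 60.6
gripper_force: 20.0
time_s: 6.08
ee_pos: [562.0, 78.9, 84.8]
ee_rot: [-180.0, 0.0, 103.4]
force: [-0.5, 0.8, -1.5]
gripper_width: 60.5
gripper_force: 20.0
```

```bash

python3 -m crank '[{"grip":0.05,"x":0,"y":0,"z":0.003,"yaw":0},{"grip":0.05,"x":0,"y":0,"z":0.006,"yaw":0},{"grip":0.05,"x":0,"y":0,"z":0.007,"yaw":0},{"grip":0.05,"x":0,"y":0,"z":0.007,"yaw":0},{"grip":0.05,"x":0,"y":0,"z":0.007,"yaw":0}]' 20
python3 -m crank '[{"grip":0.08,"x":0,"y":0,"z":0,"yaw":0},{"grip":0.08,"x":0,"y":0,"z":0,"yaw":0},{"grip":0.08,"x":0,"y":0,"z":0,"yaw":0},{"grip":0.08,"x":0,"y":0,"z":-0.03,"yaw":0},{"grip":0.08,"x":0,"y":0,"z":-0.06,"yaw":0}]' 20
python3 -m crank '[{"grip":0.08,"x":-0.04,"y":0,"z":-0.04,"yaw":0},{"grip":0.08,"x":-0.06,"y":0,"z":-0.08,"yaw":0},{"grip":0.08,"x":-0.08,"y":0,"z":-0.1,"yaw":0},{"grip":0.08,"x":-0.08,"y":0,"z":-0.1,"yaw":0},{"grip":0.08,"x":-0.08,"y":0,"z":-0.1,"yaw":0}]' 20
python3 - <<'E'
from h import *
s=state();c=camera_model("wrist");print(s["ee_pos"],s["ee_rot"]);im=grab_frame("wrist");cv2.imwrite("pics/w3.png",im[:,:,::-1])
np.savez("w3.npz",**c)
E
```

```text
time_s: 6.5
ee_pos: [562.1, 79.0, 77.9]
ee_rot: [180.0, 0.0, 103.4]
force: [0.0, -0.0, -1.9]
gripper_width: 60.5
gripper_force: 20.0
time_s: 6.92
ee_pos: [560.8, 78.7, 137.1]
ee_rot: [-179.7, -0.0, 103.4]
force: [1.8, -0.7, 0.5]
gripper_width: 79.7
gripper_force: 0.0
time_s: 7.33
ee_pos: [582.1, -0.2, 240.6]
ee_rot: [179.7, 0.1, 103.3]
force: [-0.3, 0.6, -0.1]
gripper_width: 79.9
gripper_force: 0.0
[ 5.82149259e+02 -2.10039776e-01  2.40599449e+02] [1.79669794e+02 9.34964422e-02 1.03269612e+02]
```

View pics/w3.png

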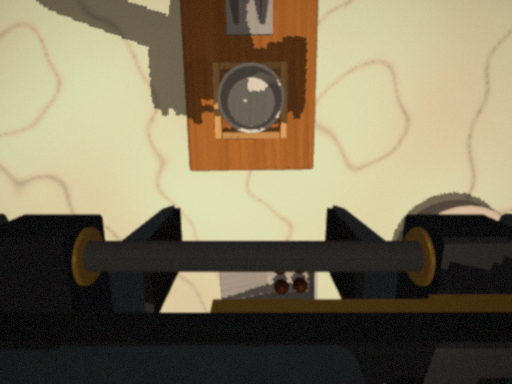

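The tin stands in the pocket, at pixel (251,98), centred in the fence. On to the funnel.

```bash

python3 -m crank '[{"grip":0.05,"x":-0.141,"y":-0.122,"z":0,"yaw":0},{"grip":0.05,"x":-0.141,"y":-0.122,"z":0,"yaw":0},{"grip":0.05,"x":-0.141,"y":-0.122,"z":0,"yaw":0},{"grip":0.05,"x":-0.141,"y":-0.122,"z":0,"yaw":0},{"grip":0.05,"x":-0.141,"y":-0.122,"z":0,"yaw":0}]' >/dev/null
python3 -m crank '[{"grip":0.05,"x":-0.141,"y":-0.122,"z":0,"yaw":0},{"grip":0.05,"x":-0.141,"y":-0.122,"z":0,"yaw":0},{"grip":0.05,"x":-0.141,"y":-0.122,"z":0,"yaw":0},{"grip":0.05,"x":-0.141,"y":-0.122,"z":0,"yaw":0},{"grip":0.05,"x":-0.141,"y":-0.122,"z":0,"yaw":0}]' >/dev/null
python3 -m crank '[{"grip":0.05,"x":0,"y":0,"z":0,"yaw":0.12},{"grip":0.05,"x":0,"y":0,"z":0,"yaw":0.24},{"grip":0.05,"x":0,"y":0,"z":0,"yaw":0.36},{"grip":0.05,"x":0,"y":0,"z":0,"yaw":0.39},{"grip":0.05,"x":0,"y":0,"z":0,"yaw":0.39}]' >/dev/null
python3 - <<'E'
from h import *
s=state();c=camera_model("wrist");print(s["ee_pos"],s["ee_rot"]);im=grab_frame("wrist");cv2.imwrite("pics/w4.png",im[:,:,::-1])
np.savez("w4.npz",**c)
E
```

```text
[ 408.26613634 -328.2523463   235.87089101] [-1.79802407e+02 -1.43889898e-01  8.10947247e+01]
```

View pics/w4.png

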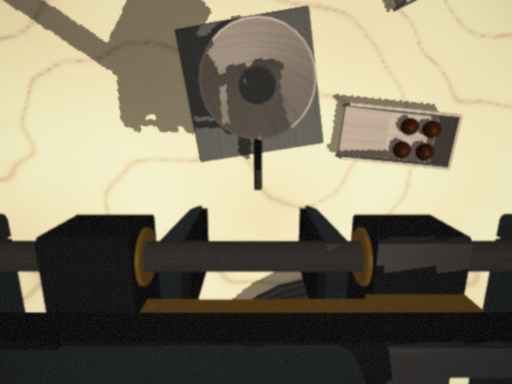

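Wrist view: funnel mouth centred at (258,77), handle plate along column 258 in rows 139-190, and scoop B with 4 truffles at corners (343,104), (462,115), (449,168), (335,156).

```bash
python3 - <<'E'
from h import *
c=dict(np.load("w4.npz"))
print("handle ends",onz(c,[(258,189.5),(258,139)],99).round(1)); print("mouth",onz(c,[(199.5,77),(316,77),(258,15),(258,139)],71).round(1),"spout",onz(c,[(257.5,85)],26).round(1))
print("scoopB",onz(c,[(343,104),(462,115),(449,168),(335,156)],[42,42,42,42]).round(1))
h=onz(c,[(258,189.5)],99)[0]; t=np.radians(81)
g=h[:2]+21*np.array([np.cos(t),np.sin(t)]);print(g);to(*g,80,81)
E
```

```text
handle ends [[ 413.7 -330.1   99. ]
 [ 420.7 -284.2   99. ]]
mouth [[ 375.  -220.4   71. ]
 [ 483.5 -237.4   71. ]
 [ 437.6 -176.2   71. ]
 [ 420.7 -286.1   71. ]] spout [[ 429. -232.   26.]]
scoopB [[ 514.1 -266.    42. ]
 [ 637.4 -296.4   42. ]
 [ 622.7 -351.3   42. ]
 [ 500.5 -319.    42. ]]
[ 416.95589593 -309.40127113]
tool shift [0.0198 0.0061 0.1562] yaw(tool,rad) 0.003 t 8.7
```

```bash

python3 -m crank '[{"grip":0.05,"x":0.02,"y":0.005,"z":0,"yaw":0},{"grip":0.05,"x":0.02,"y":0.005,"z":0.04,"yaw":0},{"grip":0.05,"x":0.02,"y":0.005,"z":0.08,"yaw":0},{"grip":0.05,"x":0.02,"y":0.005,"z":0.12,"yaw":0},{"grip":0.05,"x":0.02,"y":0.005,"z":0.154,"yaw":0}]'
python3 -m crank '[{"grip":0.0,"x":0,"y":0,"z":0,"yaw":0},{"grip":0.0,"x":0,"y":0,"z":0,"yaw":0},{"grip":0,"x":0,"y":0,"z":0,"yaw":0},{"grip":0,"x":0,"y":0,"z":0,"yaw":0},{"grip":0,"x":0,"y":0,"z":0,"yaw":0}]' 55
python3 -m crank '[{"grip":0.0,"x":0,"y":0,"z":-0.01,"yaw":0},{"grip":0.0,"x":0,"y":0,"z":-0.03,"yaw":0},{"grip":0,"x":0,"y":0,"z":-0.06,"yaw":0},{"grip":0,"x":0,"y":0,"z":-0.09,"yaw":0},{"grip":0,"x":0,"y":0,"z":-0.12,"yaw":0}]' 55
python3 -m crank '[{"grip":0.0,"x":0,"y":0,"z":-0.02,"yaw":0},{"grip":0.0,"x":0,"y":0,"z":-0.02,"yaw":0},{"grip":0,"x":0,"y":0,"z":-0.02,"yaw":0},{"grip":0,"x":0,"y":0,"z":-0.02,"yaw":0},{"grip":0,"x":0,"y":0,"z":-0.02,"yaw":0}]' 55
python3 - <<'E'
from h import *
s=state();c=camera_model("side");print(s["ee_pos"],s["ee_rot"],s["force"],s["torque"]);im=grab_frame("side")[:,:,::-1];cv2.imwrite("pics/s1.png",cv2.resize(im[40:220,230:430],None,fx=3,fy=3))
E
```

```text
time_s: 9.1
ee_pos: [415.8, -309.0, 81.1]
ee_rot: [-179.9, -0.1, 81.2]
force: [-0.5, 0.2, -0.4]
gripper_width: 49.8
gripper_force: 0.0
time_s: 9.52
ee_pos: [418.0, -311.7, 86.1]
ee_rot: [179.8, 0.1, 81.1]
force: [0.2, -0.3, 0.5]
gripper_width: 19.4
gripper_force: 0.0
time_s: 9.93
ee_pos: [416.6, -310.8, 206.8]
ee_rot: [179.9, 0.1, 81.1]
force: [0.8, 0.2, -1.6]
gripper_width: 7.2
gripper_force: 55.0
time_s: 10.35
ee_pos: [415.9, -310.2, 222.7]
ee_rot: [-179.9, -0.1, 81.1]
force: [-0.2, 0.4, -1.6]
gripper_width: 7.0
gripper_force: 55.0
[ 415.89661826 -310.19682801  222.68215754] [-1.79856550e+02 -7.18146448e-02  8.10629379e+01] [-0.2038746   0.36475063 -1.56077749] [-0.10809456 -0.05107004 -0.0054482 ]
```

View pics/s1.png

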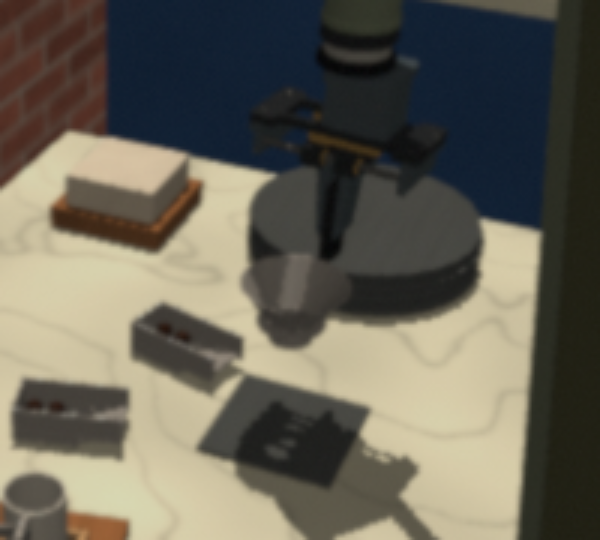

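The funnel is held upright off the tray. Next I'll measure its pose in the hand from the wrist image.

```bash
python3 - <<'E'
from h import *
s=state();c=camera_model("wrist");im=grab_frame("wrist");cv2.imwrite("pics/w5.png",im[:,:,::-1]);np.savez("w5.npz",p=s["ee_pos"],**c)
p=s["ee_pos"];print(p);t=np.radians(81.06);u=np.array([np.cos(t),np.sin(t),0]);a=np.linspace(0,2*np.pi,90)
for gz in(0,-8,-16):   # funnel origin z = p.z -74 + gz  nominal (TCP at funnel z=74)
    O=p+u*80+[0,0,-74+gz]
    q=proj(c,O+[0,0,65]+56*np.c_[np.cos(a),np.sin(a),0*a]);print(gz,q.min(0).round(1),q.max(0).round(1))
E
```

```text
[ 415.98143463 -310.20662839  222.53020416]
0 [135.3 -45.2] [365.  196.3]
-8 [140.9 -37.1] [359.8 192.8]
-16 [146.  -29.7] [355.  189.6]
```

View pics/w5.png

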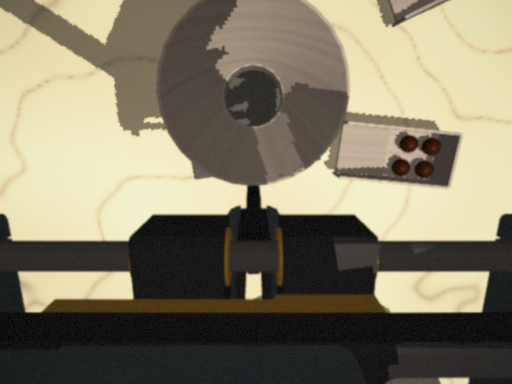

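The funnel hangs about 33 mm low because the fingers closed late and hold only the handle's top edge. I'll set it down and regrip deeper.

```bash

python3 -m crank '[{"grip":0.0,"x":0,"y":0,"z":0.03,"yaw":0},{"grip":0.0,"x":0,"y":0,"z":0.06,"yaw":0},{"grip":0,"x":0,"y":0,"z":0.085,"yaw":0},{"grip":0,"x":0,"y":0,"z":0.1,"yaw":0},{"grip":0,"x":0,"y":0,"z":0.1,"yaw":0}]' 55
python3 -m crank '[{"grip":0.0,"x":0,"y":0,"z":0.003,"yaw":0},{"grip":0.0,"x":0,"y":0,"z":0.006,"yaw":0},{"grip":0,"x":0,"y":0,"z":0.008,"yaw":0},{"grip":0,"x":0,"y":0,"z":0.008,"yaw":0},{"grip":0,"x":0,"y":0,"z":0.008,"yaw":0}]' 55
```

```text
time_s: 10.87
ee_pos: [414.3, -308.9, 119.7]
ee_rot: [-179.5, -0.3, 81.1]
force: [-0.0, 0.8, -0.6]
gripper_width: 7.5
gripper_force: 55.0
time_s: 11.28
ee_pos: [417.1, -311.0, 116.6]
ee_rot: [179.9, 0.0, 81.1]
force: [0.8, -1.0, -1.3]
gripper_width: 7.3
gripper_force: 55.0
```

```bash

python3 -m crank '[{"grip":0.0,"x":0,"y":0,"z":0.002,"yaw":0},{"grip":0.0,"x":0,"y":0,"z":0.004,"yaw":0},{"grip":0,"x":0,"y":0,"z":0.004,"yaw":0},{"grip":0,"x":0,"y":0,"z":0.004,"yaw":0},{"grip":0,"x":0,"y":0,"z":0.004,"yaw":0}]' 55
python3 -m crank '[{"grip":0.0,"x":0,"y":0,"z":0.002,"yaw":0},{"grip":0.0,"x":0,"y":0,"z":0.004,"yaw":0},{"grip":0,"x":0,"y":0,"z":0.004,"yaw":0},{"grip":0,"x":0,"y":0,"z":0.004,"yaw":0},{"grip":0,"x":0,"y":0,"z":0.004,"yaw":0}]' 55
```

```text
time_s: 11.7
ee_pos: [416.8, -310.8, 112.0]
ee_rot: [180.0, 0.0, 81.1]
force: [-1.0, -0.0, -1.7]
gripper_width: 7.3
gripper_force: 55.0
time_s: 12.12
ee_pos: [416.8, -310.9, 108.1]
ee_rot: [180.0, 0.0, 81.1]
force: [-0.6, -0.9, 0.5]
gripper_width: 7.3
gripper_force: 55.0
```

```bash

python3 -m crank '[{"grip":0.04,"x":0,"y":0,"z":0,"yaw":0},{"grip":0.04,"x":0,"y":0,"z":0,"yaw":0},{"grip":0.04,"x":0,"y":0,"z":0,"yaw":0},{"grip":0.04,"x":0,"y":0,"z":0.015,"yaw":0},{"grip":0.04,"x":0,"y":0,"z":0.028,"yaw":0}]' 55
python3 -m crank '[{"grip":0.0,"x":0,"y":0,"z":0,"yaw":0},{"grip":0.0,"x":0,"y":0,"z":0,"yaw":0},{"grip":0,"x":0,"y":0,"z":0,"yaw":0},{"grip":0,"x":0,"y":0,"z":0,"yaw":0},{"grip":0,"x":0,"y":0,"z":0,"yaw":0}]' 55
python3 -m crank '[{"grip":0.0,"x":0,"y":0,"z":0,"yaw":0},{"grip":0.0,"x":0,"y":0,"z":0,"yaw":0},{"grip":0,"x":0,"y":0,"z":0,"yaw":0},{"grip":0,"x":0,"y":0,"z":0,"yaw":0},{"grip":0,"x":0,"y":0,"z":0,"yaw":0}]' 55
python3 -m crank '[{"grip":0.0,"x":0,"y":0,"z":-0.02,"yaw":0},{"grip":0.0,"x":0,"y":0,"z":-0.05,"yaw":0},{"grip":0,"x":0,"y":0,"z":-0.08,"yaw":0},{"grip":0,"x":0,"y":0,"z":-0.11,"yaw":0},{"grip":0,"x":0,"y":0,"z":-0.12,"yaw":0}]' 55
python3 -m crank '[{"grip":0.0,"x":0,"y":0,"z":-0.02,"yaw":0},{"grip":0.0,"x":0,"y":0,"z":-0.04,"yaw":0},{"grip":0,"x":0,"y":0,"z":-0.04,"yaw":0},{"grip":0,"x":0,"y":0,"z":-0.04,"yaw":0},{"grip":0,"x":0,"y":0,"z":-0.04,"yaw":0}]' 55
python3 - <<'E'
from h import *
s=state();c=camera_model("wrist");im=grab_frame("wrist");cv2.imwrite("pics/w6.png",im[:,:,::-1]);np.savez("w6.npz",p=s["ee_pos"],**c)
p=s["ee_pos"];print(p,s["ee_rot"]);t=np.radians(s["ee_rot"][2]);u=np.array([np.cos(t),np.sin(t),0]);a=np.linspace(0,2*np.pi,90)
for gz in(8,0,-8):
    O=p+u*80+[0,0,-74+gz]
    q=proj(c,O+[0,0,65]+56*np.c_[np.cos(a),np.sin(a),0*a]);print(gz,q.min(0).round(1),q.max(0).round(1))
g=cv2.cvtColor(im,cv2.COLOR_RGB2GRAY).astype(int)
for r in(60,75,90): print(r,[(i+1,g[r,i+1]-g[r,i-1]) for i in range(100,400) if abs(g[r,i+1]-g[r,i-1])>35])
print([ (i,g[i,235]) for i in range(170,215)])
E
```

```text
time_s: 12.53
ee_pos: [417.2, -311.1, 80.1]
ee_rot: [179.9, 0.1, 81.1]
force: [-0.5, 0.5, -0.3]
gripper_width: 37.7
gripper_force: 0.0
time_s: 12.95
ee_pos: [417.1, -311.1, 80.7]
ee_rot: [179.9, 0.0, 81.1]
force: [0.6, 0.8, 0.3]
gripper_width: 9.5
gripper_force: 0.0
time_s: 13.37
ee_pos: [417.1, -311.1, 80.5]
ee_rot: [179.9, 0.0, 81.1]
force: [0.4, 0.3, 6.5]
gripper_width: 7.4
gripper_force: 55.0
time_s: 13.78
ee_pos: [418.1, -311.9, 203.6]
ee_rot: [179.7, 0.2, 81.1]
force: [0.4, 0.0, -0.0]
gripper_width: 7.8
gripper_force: 55.0
time_s: 14.2
ee_pos: [416.0, -310.2, 238.0]
ee_rot: [-179.8, -0.1, 81.1]
force: [0.1, 0.3, -0.9]
gripper_width: 7.6
gripper_force: 55.0
[ 415.95511465 -310.17457675  237.99541688] [-1.79830241e+02 -8.49273994e-02  8.10672412e+01]
8 [129.1 -54.3] [370.8 200.1]
0 [135.3 -45.2] [365.  196.3]
-8 [140.9 -37.1] [359.8 192.8]
60 [(228, np.int64(52)), (229, np.int64(36)), (241, np.int64(-37)), (267, np.int64(37))]
75 [(115, np.int64(-38)), (116, np.int64(-49)), (117, np.int64(-55)), (118, np.int64(-43)), (220, np.int64(38)), (226, np.int64(-43)), (282, np.int64(51)),
[... 540 characters left out ...]
 np.int64(82)), (183, np.int64(83)), (184, np.int64(81)), (185, np.int64(82)), (186, np.int64(83)), (187, np.int64(82)), (188, np.int64(80)), (189, np.int64(83)), (190, np.int64(78)), (191, np.int64(84)), (192, np.int64(87)), (193, np.int64(91)), (194, np.int64(103)), (195, np.int64(143)), (196, np.int64(206)), (197, np.int64(227)), (198, np.int64(233)), (199, np.int64(232)), (200, np.int64(232)), (201, np.int64(232)), (202, np.int64(232)), (203, np.int64(232)), (204, np.int64(230)), (205, np.int64(217)), (206, np.int64(167)), (207, np.int64(94)), (208, np.int64(43)), (209, np.int64(33)), (210, np.int64(32)), (211, np.int64(34)), (212, np.int64(37)), (213, np.int64(30)), (214, np.int64(34))]
```

```bash
python3 -c "
from h import *
to(549.5,-1,200,81.1)"
```

```text
tool shift [0.3261 0.0841 0.0381] yaw(tool,rad) -0.001 t 14.2
```

```bash

python3 -m crank '[{"grip":0.0,"x":0.03,"y":0.01,"z":0,"yaw":0},{"grip":0.0,"x":0.065,"y":0.02,"z":0,"yaw":0},{"grip":0,"x":0.1,"y":0.03,"z":0,"yaw":0},{"grip":0,"x":0.135,"y":0.037,"z":0,"yaw":0},{"grip":0,"x":0.16,"y":0.042,"z":0,"yaw":0}]' 55 >/dev/null
python3 -m crank '[{"grip":0.0,"x":0.03,"y":0.01,"z":0,"yaw":0},{"grip":0.0,"x":0.065,"y":0.02,"z":0,"yaw":0},{"grip":0,"x":0.1,"y":0.03,"z":0,"yaw":0},{"grip":0,"x":0.135,"y":0.037,"z":0,"yaw":0},{"grip":0,"x":0.166,"y":0.042,"z":0,"yaw":0}]' 55 >/dev/null
python3 -m crank '[{"grip":0.0,"x":0,"y":0,"z":0.01,"yaw":0},{"grip":0.0,"x":0,"y":0,"z":0.02,"yaw":0},{"grip":0,"x":0,"y":0,"z":0.02,"yaw":0},{"grip":0,"x":0,"y":0,"z":0.02,"yaw":0},{"grip":0,"x":0,"y":0,"z":0.02,"yaw":0}]' 55
python3 -c "
from h import *
to(549.5,-1,200,81.1)
c=camera_model('wrist');im=grab_frame('wrist');cv2.imwrite('pics/w7.png',im[:,:,::-1]);np.savez('w7.npz',**c)"
```

```text
time_s: 15.5
ee_pos: [549.9, -3.0, 219.6]
ee_rot: [-180.0, 0.0, 81.0]
force: [-0.7, -0.6, -0.6]
gripper_width: 7.4
gripper_force: 55.0
tool shift [ 0.0019 -0.0007  0.0196] yaw(tool,rad) -0.002 t 15.5
```

View pics/w7.png

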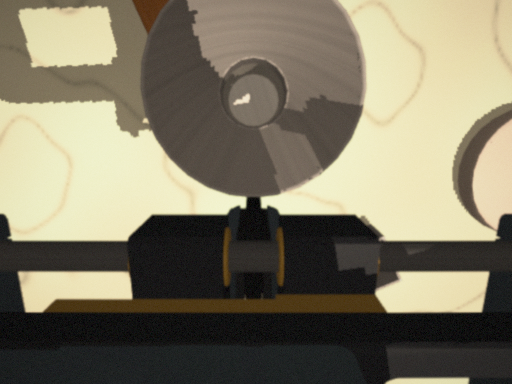

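The funnel is over the tin, with the tin's interior visible concentrically through the spout at (254,96). Lowering now.

```bash

python3 -m crank '[{"grip":0.0,"x":0.0015,"y":-0.0005,"z":0.01,"yaw":0},{"grip":0.0,"x":0.0015,"y":-0.0005,"z":0.02,"yaw":0},{"grip":0,"x":0.0015,"y":-0.0005,"z":0.03,"yaw":0},{"grip":0,"x":0.0015,"y":-0.0005,"z":0.036,"yaw":0},{"grip":0,"x":0.0015,"y":-0.0005,"z":0.036,"yaw":0}]' 55
python3 -m crank '[{"grip":0.0,"x":0,"y":0,"z":0.004,"yaw":0},{"grip":0.0,"x":0,"y":0,"z":0.008,"yaw":0},{"grip":0,"x":0,"y":0,"z":0.012,"yaw":0},{"grip":0,"x":0,"y":0,"z":0.014,"yaw":0},{"grip":0,"x":0,"y":0,"z":0.014,"yaw":0}]' 55
python3 -m crank '[{"grip":0.0,"x":0,"y":0,"z":0.002,"yaw":0},{"grip":0.0,"x":0,"y":0,"z":0.004,"yaw":0},{"grip":0,"x":0,"y":0,"z":0.006,"yaw":0},{"grip":0,"x":0,"y":0,"z":0.006,"yaw":0},{"grip":0,"x":0,"y":0,"z":0.006,"yaw":0}]' 55
```

```text
time_s: 15.97
ee_pos: [548.8, -0.3, 181.7]
ee_rot: [-179.8, 0.0, 81.1]
force: [-0.7, 0.2, -1.3]
gripper_width: 7.8
gripper_force: 55.0
time_s: 16.38
ee_pos: [549.9, -0.2, 169.5]
ee_rot: [-180.0, 0.0, 81.1]
force: [0.2, -1.1, -1.3]
gripper_width: 7.8
gripper_force: 55.0
time_s: 16.8
ee_pos: [550.1, -0.2, 163.8]
ee_rot: [-180.0, 0.0, 81.1]
force: [-0.1, -0.5, -0.8]
gripper_width: 7.8
gripper_force: 55.0
```

```bash

python3 -m crank '[{"grip":0.0,"x":0,"y":0,"z":0.002,"yaw":0},{"grip":0.0,"x":0,"y":0,"z":0.004,"yaw":0},{"grip":0,"x":0,"y":0,"z":0.005,"yaw":0},{"grip":0,"x":0,"y":0,"z":0.005,"yaw":0},{"grip":0,"x":0,"y":0,"z":0.005,"yaw":0}]' 55
python3 -m crank '[{"grip":0.03,"x":0,"y":0,"z":0,"yaw":0},{"grip":0.03,"x":0,"y":0,"z":0,"yaw":0},{"grip":0.03,"x":0,"y":0,"z":0,"yaw":0},{"grip":0.03,"x":0,"y":0,"z":0,"yaw":0},{"grip":0.03,"x":0,"y":0,"z":0,"yaw":0}]' 20
python3 -m crank '[{"grip":0.03,"x":0,"y":0,"z":-0.03,"yaw":0},{"grip":0.03,"x":0,"y":0,"z":-0.06,"yaw":0},{"grip":0.03,"x":0,"y":0,"z":-0.09,"yaw":0},{"grip":0.03,"x":-0.03,"y":0,"z":-0.1,"yaw":0},{"grip":0.03,"x":-0.03,"y":0,"z":-0.1,"yaw":0}]' 20
python3 -c "
from h import *
c=camera_model('wrist');im=grab_frame('wrist');cv2.imwrite('pics/w8.png',im[:,:,::-1]);np.savez('w8.npz',**c)
im=grab_frame('side')[:,:,::-1];a=cv2.resize(im[170:290,190:320],None,fx=3,fy=3);b=cv2.imread('pics/w8.png')[:360]
cv2.imwrite('pics/m1.png',cv2.resize(np.hstack([a,b]),None,fx=.85,fy=.85))
c=camera_model('top');print(state()['ee_pos'])"
```

```text
time_s: 17.22
ee_pos: [550.1, -0.2, 158.9]
ee_rot: [180.0, 0.0, 81.1]
force: [-1.3, -0.3, -1.2]
gripper_width: 7.9
gripper_force: 55.0
time_s: 17.63
ee_pos: [550.2, -0.2, 159.0]
ee_rot: [180.0, 0.0, 81.1]
force: [-0.1, 0.7, 0.5]
gripper_width: 29.8
gripper_force: 0.0
time_s: 18.05
ee_pos: [546.7, -32.8, 262.7]
ee_rot: [179.6, 0.1, 81.0]
force: [-0.1, -0.5, -0.5]
gripper_width: 30.0
gripper_force: 0.0
[545.39865123 -30.35515612 259.38041771]
```

View pics/m1.png

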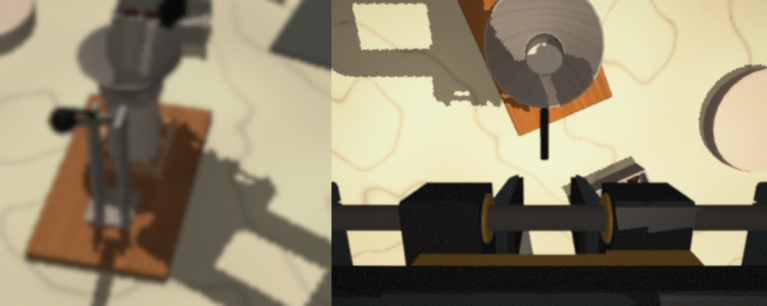

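The funnel sits level on the tin. Now scoop A (lip towards the robot, yaw 15). The tool only yaws, so I'll tip by gripping behind the centre of mass and loosening the grip. First I'll test that just above the counter.

```bash

python3 -m crank '[{"grip":0.085,"x":0,"y":0,"z":0,"yaw":0.12},{"grip":0.085,"x":0,"y":0,"z":0,"yaw":0.24},{"grip":0.085,"x":0,"y":0,"z":0,"yaw":0.36},{"grip":0.085,"x":0,"y":0,"z":0,"yaw":0.48},{"grip":0.085,"x":0,"y":0,"z":0,"yaw":0.58}]' 20 >/dev/null
python3 -m crank '[{"grip":0.09,"x":0,"y":0,"z":0,"yaw":0.12},{"grip":0.09,"x":0,"y":0,"z":0,"yaw":0.24},{"grip":0.09,"x":0,"y":0,"z":0,"yaw":0.36},{"grip":0.09,"x":0,"y":0,"z":0,"yaw":0.48},{"grip":0.09,"x":0,"y":0,"z":0,"yaw":0.575}]' 20 
python3 -c "
from h import *
to(670,-119,100,14.8)"
```

```text
time_s: 18.98
ee_pos: [544.9, -29.1, 257.5]
ee_rot: [-179.9, 0.1, 14.6]
force: [0.9, -0.8, -0.4]
gripper_width: 89.6
gripper_force: 0.0
tool shift [0.0988 0.1188 0.1571] yaw(tool,rad) -0.004 t 19.0
```

```bash

python3 -m crank '[{"grip":0.09,"x":0.099,"y":0.119,"z":0,"yaw":0},{"grip":0.09,"x":0.099,"y":0.119,"z":0,"yaw":0},{"grip":0.09,"x":0.099,"y":0.119,"z":0,"yaw":0},{"grip":0.09,"x":0.099,"y":0.119,"z":0,"yaw":0},{"grip":0.09,"x":0.099,"y":0.119,"z":0.02,"yaw":0}]' 20 >/dev/null
python3 -m crank '[{"grip":0.09,"x":0,"y":0,"z":0.04,"yaw":0},{"grip":0.09,"x":0,"y":0,"z":0.08,"yaw":0},{"grip":0.09,"x":0,"y":0,"z":0.11,"yaw":0},{"grip":0.09,"x":0,"y":0,"z":0.135,"yaw":0},{"grip":0.09,"x":0,"y":0,"z":0.135,"yaw":0}]' 20 
python3 -c "
from h import *
to(670,-119,26,14.8)
c=camera_model('wrist');im=grab_frame('wrist');cv2.imwrite('pics/w9.png',im[:,:,::-1]);np.savez('w9.npz',**c)"
```

```text
time_s: 19.82
ee_pos: [667.2, -117.8, 96.1]
ee_rot: [-179.6, 0.8, 14.9]
force: [-1.1, -0.3, -0.5]
gripper_width: 89.9
gripper_force: 0.0
tool shift [0.0034 0.0024 0.07  ] yaw(tool,rad) 0.002 t 19.8
```

View pics/w9.png

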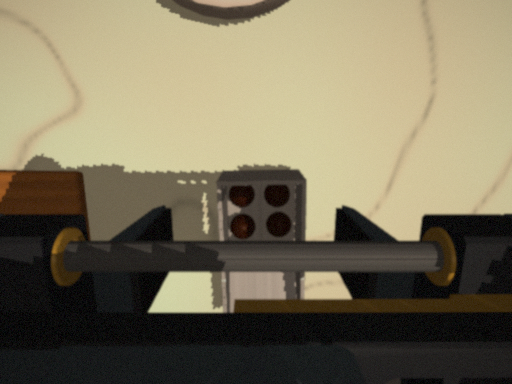

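Scoop A has 4 truffles at (241,195), (277,194), (242,226) and (278,223). Its walls are at columns 219-305 and the back wall's top edge at row 181.

```bash
python3 - <<'E'
from h import *
c=dict(np.load("w9.npz"))
q=onz(c,[(219,181),(305,181),(262,181)],42);print(q.round(1))
s=state();t=np.radians(s["ee_rot"][2]);u=np.array([np.cos(t),np.sin(t)])
print("TCP own x rel back:",(s["ee_pos"][:2]-q[2,:2])@u, "lateral",(s["ee_pos"][:2]-q[2,:2])@[-u[1],u[0]])
to(*(q[2,:2]-20*u),26)
E
```

```text
[[ 684.3  -89.7   42. ]
 [ 699.  -144.8   42. ]
 [ 691.7 -117.3   42. ]]
TCP own x rel back: -21.981974442163974 lateral 4.7939870255663735
tool shift [0.0026 0.0051 0.0736] yaw(tool,rad) None t 19.9
```

```bash

python3 -m crank '[{"grip":0.09,"x":0.002,"y":0.004,"z":0.02,"yaw":0},{"grip":0.09,"x":0.002,"y":0.004,"z":0.04,"yaw":0},{"grip":0.09,"x":0.002,"y":0.004,"z":0.06,"yaw":0},{"grip":0.09,"x":0.002,"y":0.004,"z":0.072,"yaw":0},{"grip":0.09,"x":0.002,"y":0.004,"z":0.072,"yaw":0}]' 20
python3 -m crank '[{"grip":0.05,"x":0,"y":0,"z":0,"yaw":0},{"grip":0.05,"x":0,"y":0,"z":0,"yaw":0},{"grip":0.05,"x":0,"y":0,"z":0,"yaw":0},{"grip":0.05,"x":0,"y":0,"z":0,"yaw":0},{"grip":0.05,"x":0,"y":0,"z":0,"yaw":0}]' 30
python3 -m crank '[{"grip":0.05,"x":0,"y":0,"z":0,"yaw":0},{"grip":0.05,"x":0,"y":0,"z":0,"yaw":0},{"grip":0.05,"x":0,"y":0,"z":-0.005,"yaw":0},{"grip":0.05,"x":0,"y":0,"z":-0.01,"yaw":0},{"grip":0.05,"x":0,"y":0,"z":-0.012,"yaw":0}]' 30
python3 -m crank '[{"grip":0.05,"x":0,"y":0,"z":0,"yaw":0},{"grip":0.05,"x":0,"y":0,"z":0,"yaw":0},{"grip":0.05,"x":0,"y":0,"z":0,"yaw":0},{"grip":0.05,"x":0,"y":0,"z":0,"yaw":0},{"grip":0.05,"x":0,"y":0,"z":0,"yaw":0}]' 30
cat > st.py <<'E'
from h import *
S=[]
for i in range(6):
    im=grab_frame("wrist");s=state();S.append(np.r_[s["force"],s["torque"]*100,s["ee_pos"]])
print("F, 100T, pos",np.mean(S,0).round(2))
E
python3 st.py
```

```text
time_s: 20.28
ee_pos: [673.8, -122.3, 30.5]
ee_rot: [-179.9, 0.2, 14.9]
force: [-0.3, -0.9, -0.1]
gripper_width: 89.8
gripper_force: 0.0
time_s: 20.7
ee_pos: [675.3, -122.7, 33.1]
ee_rot: [180.0, -0.1, 14.9]
force: [0.2, -0.5, 8.0]
gripper_width: 59.8
gripper_force: 30.5
time_s: 21.12
ee_pos: [674.7, -123.0, 44.3]
ee_rot: [180.0, 0.0, 14.9]
force: [0.8, 1.0, -1.3]
gripper_width: 60.0
gripper_force: 30.0
time_s: 21.53
ee_pos: [674.5, -122.8, 43.6]
ee_rot: [-180.0, 0.0, 14.9]
force: [-0.7, 0.6, -1.7]
gripper_width: 59.8
gripper_force: 30.0
F, 100T, pos [ 2.4000e-01 -1.2000e-01 -1.8600e+00  9.4000e-01 -5.4600e+00 -1.4900e+00
  6.7460e+02 -1.2281e+02  4.3820e+01]
```

```bash

python3 -m crank '[{"grip":0.05,"x":0,"y":0,"z":0,"yaw":0},{"grip":0.05,"x":0,"y":0,"z":0,"yaw":0},{"grip":0.05,"x":0,"y":0,"z":0,"yaw":0},{"grip":0.05,"x":0,"y":0,"z":0,"yaw":0},{"grip":0.05,"x":0,"y":0,"z":0,"yaw":0}]' 3
python3 st.py; cp pics/w9.png /tmp/; python3 -c "
from h import *
im=grab_frame('wrist');cv2.imwrite('pics/w10.png',im[:,:,::-1])"
```

```text
time_s: 22.25
ee_pos: [674.6, -122.8, 44.0]
ee_rot: [180.0, 0.0, 14.9]
force: [-0.6, -1.0, -1.1]
gripper_width: 60.4
gripper_force: 3.0
F, 100T, pos [-4.8000e-01  0.0000e+00 -1.0600e+00 -2.8000e-01  1.1370e+01 -3.1000e-01
  6.7461e+02 -1.2283e+02  4.4010e+01]
```

```bash
cat > balls.py <<'E'
from h import *
def blobs(im):
    h=cv2.cvtColor(im,cv2.COLOR_BGR2HSV);m=cv2.inRange(im,(0,0,35),(60,70,140))&cv2.inRange(h,(0,100,30),(12,255,140))
    n,l,st,ce=cv2.connectedComponentsWithStats(m);return [(ce[i].round(0).tolist(),int(st[i,4])) for i in range(1,n) if st[i,4]>25]
if __name__=="__main__":
    import sys
    for f in sys.argv[1:]: print(f,blobs(cv2.imread(f)))
E
python3 balls.py pics/w9.png pics/w10.png pics/w4.png pics/s1.png
```

```text
pics/w9.png [([69.0, 187.0], 26), ([80.0, 197.0], 58), ([43.0, 202.0], 48), ([240.0, 201.0], 94), ([17.0, 204.0], 39), ([60.0, 208.0], 33), ([241.0, 228.0], 202)]
pics/w10.png [([25.0, 209.0], 60), ([235.0, 274.0], 77), ([233.0, 296.0], 84)]
pics/w4.png [([411.0, 126.0], 169), ([433.0, 130.0], 178), ([403.0, 150.0], 149), ([426.0, 152.0], 151)]
pics/s1.png [([41.0, 36.0], 5920), ([54.0, 106.0], 7411), ([74.0, 217.0], 30), ([88.0, 224.0], 31), ([144.0, 230.0], 37), ([165.0, 328.0], 67), ([183.0, 335.0], 50), ([34.0, 404.0], 44), ([56.0, 406.0], 51)]
```

```bash
python3 - <<'E'
from h import *
c=camera_model("wrist");s=state();t=np.radians(s["ee_rot"][2]);u=np.array([np.cos(t),np.sin(t)])
for z in(20,30): print(z,[((onz(c,[p],z)[0,:2]-s["ee_pos"][:2])@u).round(1) for p in((235,274),(233,296))])
E
python3 -m crank '[{"grip":0.05,"x":0,"y":0,"z":-0.001,"yaw":0},{"grip":0.05,"x":0,"y":0,"z":-0.002,"yaw":0},{"grip":0.05,"x":0,"y":0,"z":-0.003,"yaw":0},{"grip":0.05,"x":0,"y":0,"z":-0.004,"yaw":0},{"grip":0.05,"x":0,"y":0,"z":-0.005,"yaw":0}]' 3
python3 -m crank '[{"grip":0.05,"x":0,"y":0,"z":-0.001,"yaw":0},{"grip":0.05,"x":0,"y":0,"z":-0.002,"yaw":0},{"grip":0.05,"x":0,"y":0,"z":-0.003,"yaw":0},{"grip":0.05,"x":0,"y":0,"z":-0.004,"yaw":0},{"grip":0.05,"x":0,"y":0,"z":-0.005,"yaw":0}]' 3
python3 st.py;python3 -c "
from h import *
from balls import *
im=grab_frame('wrist')[:,:,::-1];print(blobs(im))
im=grab_frame('side')[:,:,::-1];cv2.imwrite('pics/s2.png',cv2.resize(im[120:240,190:340],None,fx=4,fy=4,interpolation=cv2.INTER_CUBIC))"
```

```text
20 [np.float64(-27.5), np.float64(-42.5)]
30 [np.float64(-22.3), np.float64(-36.4)]
time_s: 23.02
ee_pos: [674.8, -122.8, 49.1]
ee_rot: [180.0, -0.0, 14.9]
force: [0.3, -1.5, -1.9]
gripper_width: 59.9
gripper_force: 3.0
time_s: 23.43
ee_pos: [674.7, -122.8, 54.1]
ee_rot: [180.0, -0.0, 14.9]
force: [-0.3, 0.2, -2.3]
gripper_width: 60.1
gripper_force: 3.0
F, 100T, pos [ 3.0000e-02 -2.3000e-01 -1.1200e+00 -6.0000e-02 -1.1000e+00  1.0000e-02
  6.7479e+02 -1.2282e+02  5.4140e+01]
[([37.0, 208.0], 38), ([36.0, 223.0], 45), ([12.0, 231.0], 29), ([235.0, 273.0], 34), ([231.0, 294.0], 173)]
```

View pics/s2.png

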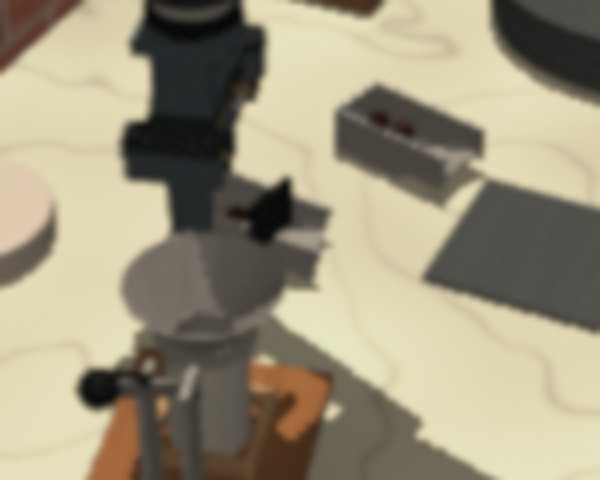

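The scoop is tilted about 12°, with its lip resting on the counter and the balls settled against the ramp. I'll grip firmly and carry it gently over the funnel.

```bash

python3 -m crank '[{"grip":0.05,"x":0,"y":0,"z":0,"yaw":0},{"grip":0.05,"x":0,"y":0,"z":0,"yaw":0},{"grip":0.05,"x":0,"y":0,"z":0,"yaw":0},{"grip":0.05,"x":0,"y":0,"z":-0.003,"yaw":0},{"grip":0.05,"x":0,"y":0,"z":-0.01,"yaw":0}]' 45
python3 -m crank '[{"grip":0.05,"x":0,"y":0,"z":-0.012,"yaw":0},{"grip":0.05,"x":0,"y":0,"z":-0.026,"yaw":0},{"grip":0.05,"x":0,"y":0,"z":-0.042,"yaw":0},{"grip":0.05,"x":0,"y":0,"z":-0.06,"yaw":0},{"grip":0.05,"x":0,"y":0,"z":-0.078,"yaw":0}]' 45 >/dev/null
python3 -m crank '[{"grip":0.05,"x":0,"y":0,"z":-0.018,"yaw":0},{"grip":0.05,"x":0,"y":0,"z":-0.036,"yaw":0},{"grip":0.05,"x":0,"y":0,"z":-0.054,"yaw":0},{"grip":0.05,"x":0,"y":0,"z":-0.072,"yaw":0},{"grip":0.05,"x":0,"y":0,"z":-0.085,"yaw":0}]' 45
python3 st.py;python3 -c "
from h import *
from balls import *
im=grab_frame('wrist')[:,:,::-1];print(blobs(im));to(658.6,104.7,240)"
```

```text
time_s: 24.25
ee_pos: [673.7, -122.6, 63.0]
ee_rot: [-179.9, 0.1, 14.9]
force: [-0.2, 0.0, -1.0]
gripper_width: 59.6
gripper_force: 45.0
time_s: 25.08
ee_pos: [675.0, -122.9, 230.3]
ee_rot: [179.9, -0.2, 14.9]
force: [0.9, -0.0, -1.9]
gripper_width: 59.6
gripper_force: 45.0
F, 100T, pos [ 2.7000e-01 -2.0000e-01 -1.4300e+00  2.0000e+00 -5.8600e+00  6.0000e-02
  6.7498e+02 -1.2285e+02  2.2884e+02]
[([231.0, 294.0], 209)]
tool shift [ 0.0435 -0.2237 -0.0142] yaw(tool,rad) None t 25.4
```

```bash

python3 -m crank '[{"grip":0.05,"x":0.004,"y":-0.008,"z":-0.003,"yaw":0},{"grip":0.05,"x":0.008,"y":-0.022,"z":-0.006,"yaw":0},{"grip":0.05,"x":0.012,"y":-0.04,"z":-0.01,"yaw":0},{"grip":0.05,"x":0.016,"y":-0.058,"z":-0.014,"yaw":0},{"grip":0.05,"x":0.02,"y":-0.076,"z":-0.014,"yaw":0}]' 45 >/dev/null
python3 -m crank '[{"grip":0.05,"x":0.004,"y":-0.018,"z":0,"yaw":0},{"grip":0.05,"x":0.008,"y":-0.036,"z":0,"yaw":0},{"grip":0.05,"x":0.012,"y":-0.054,"z":0,"yaw":0},{"grip":0.05,"x":0.016,"y":-0.072,"z":0,"yaw":0},{"grip":0.05,"x":0.02,"y":-0.09,"z":0,"yaw":0}]' 45 >/dev/null
python3 -m crank '[{"grip":0.05,"x":0.002,"y":-0.017,"z":0,"yaw":0},{"grip":0.05,"x":0.0035,"y":-0.032,"z":0,"yaw":0},{"grip":0.05,"x":0.0035,"y":-0.045,"z":0,"yaw":0},{"grip":0.05,"x":0.0035,"y":-0.053,"z":0,"yaw":0},{"grip":0.05,"x":0.0035,"y":-0.058,"z":0,"yaw":0}]' 45 
python3 st.py;python3 -c "
from h import *
from balls import *
im=grab_frame('wrist')[:,:,::-1];print(blobs(im));to(658.6,104.7,236,14.9)"
```

```text
time_s: 26.68
ee_pos: [658.7, 106.2, 241.0]
ee_rot: [180.0, 0.0, 15.0]
force: [0.2, 0.5, -2.4]
gripper_width: 59.6
gripper_force: 45.0
F, 100T, pos [ 2.1000e-01 -1.9000e-01 -2.1800e+00  1.3300e+00 -3.3400e+00  4.2000e-01
  6.5908e+02  1.0486e+02  2.4099e+02]
[([140.0, 222.0], 37), ([235.0, 295.0], 107)]
tool shift [-0.0005 -0.0009  0.0049] yaw(tool,rad) -0.001 t 27.0
```

```bash

python3 -m crank '[{"grip":0.05,"x":0,"y":-0.0005,"z":0.003,"yaw":0},{"grip":0.05,"x":0,"y":-0.0005,"z":0.003,"yaw":0},{"grip":0.05,"x":0,"y":-0.0005,"z":0.003,"yaw":0},{"grip":0.05,"x":0,"y":-0.0005,"z":0.003,"yaw":0},{"grip":0.05,"x":0,"y":-0.0005,"z":0.003,"yaw":0}]' 8
python3 st.py
python3 -m crank '[{"grip":0.05,"x":0,"y":0,"z":0,"yaw":0},{"grip":0.05,"x":0,"y":0,"z":0,"yaw":0},{"grip":0.05,"x":0,"y":0,"z":0,"yaw":0},{"grip":0.05,"x":0,"y":0,"z":0,"yaw":0},{"grip":0.05,"x":0,"y":0,"z":0,"yaw":0}]' 5
python3 st.py;python3 -c "
from h import *
from balls import *
im=grab_frame('wrist')[:,:,::-1];cv2.imwrite('pics/w11.png',im);print(blobs(im))
im=grab_frame('top')[:,:,::-1];cv2.imwrite('pics/t11.png',im)
im=grab_frame('side')[:,:,::-1];cv2.imwrite('pics/s11.png',im)
"
```

```text
time_s: 27.45
ee_pos: [659.1, 105.3, 238.0]
ee_rot: [180.0, -0.0, 14.9]
force: [0.2, 0.1, -1.8]
gripper_width: 59.9
gripper_force: 8.0
F, 100T, pos [ 2.0000e-01 -5.0000e-02 -2.0200e+00  2.3800e+00 -5.5400e+00  2.3000e-01
  6.5905e+02  1.0536e+02  2.3799e+02]
time_s: 28.17
ee_pos: [659.0, 105.4, 238.0]
ee_rot: [180.0, -0.0, 14.9]
force: [0.4, -0.5, -1.3]
gripper_width: 60.4
gripper_force: 5.0
F, 100T, pos [ 0.0000e+00 -2.4000e-01 -2.0900e+00  1.9000e+00 -2.5700e+00 -1.8200e+00
  6.5903e+02  1.0534e+02  2.3794e+02]
[([136.0, 216.0], 28), ([235.0, 295.0], 96)]
```

```bash

python3 -m crank '[{"grip":0.05,"x":0,"y":0,"z":0,"yaw":0},{"grip":0.05,"x":0,"y":0,"z":0,"yaw":0},{"grip":0.05,"x":0,"y":0,"z":0,"yaw":0},{"grip":0.05,"x":0,"y":0,"z":0,"yaw":0},{"grip":0.05,"x":0,"y":0,"z":0,"yaw":0}]' 4
python3 st.py;python3 -c "
from h import *
from balls import *
im=grab_frame('wrist')[:,:,::-1];print(blobs(im))"
python3 -m crank '[{"grip":0.05,"x":0,"y":0,"z":0,"yaw":0},{"grip":0.05,"x":0,"y":0,"z":0,"yaw":0},{"grip":0.05,"x":0,"y":0,"z":0,"yaw":0},{"grip":0.05,"x":0,"y":0,"z":0,"yaw":0},{"grip":0.05,"x":0,"y":0,"z":0,"yaw":0}]' 3
python3 st.py;python3 -c "
from h import *
from balls import *
im=grab_frame('wrist')[:,:,::-1];print(blobs(im));cv2.imwrite('pics/w12.png',im)
for n in('wrist','top','side'):
  a=grab_frame(n)[:,:,::-1];cv2.imwrite(f'pics/{n}12.png',a)
"
```

```text
time_s: 29.03
ee_pos: [659.0, 105.3, 237.9]
ee_rot: [180.0, -0.0, 14.9]
force: [0.3, -0.0, -2.6]
gripper_width: 60.1
gripper_force: 4.0
F, 100T, pos [ 2.2000e-01 -1.0000e-02 -1.6600e+00  2.9300e+00 -3.2100e+00  7.1000e-01
  6.5904e+02  1.0535e+02  2.3797e+02]
[([188.0, 206.0], 27)]
time_s: 29.8
ee_pos: [659.0, 105.3, 237.9]
ee_rot: [180.0, 0.0, 14.9]
force: [-0.5, 0.7, -2.0]
gripper_width: 60.0
gripper_force: 3.0
F, 100T, pos [-1.4000e-01  1.7000e-01 -1.2200e+00  1.9400e+00 -2.3700e+00  1.0400e+00
  6.5902e+02  1.0535e+02  2.3792e+02]
[]
```

```bash
python3 - <<'E'
import cv2,numpy as np
from balls import blobs
for a,b in(("w11","wrist12"),("s11","side12"),("t11","top12")):
    A=cv2.GaussianBlur(cv2.imread(f"pics/{a}.png"),(5,5),0);B=cv2.GaussianBlur(cv2.imread(f"pics/{b}.png"),(5,5),0)
    d=cv2.absdiff(A,B).max(2);m=(d>25).astype(np.uint8)
    n,l,st,ce=cv2.connectedComponentsWithStats(m);print(a,[st[i].tolist() for i in range(1,n) if st[i,4]>15])
    print([x for x in blobs(cv2.imread(f"pics/{a}.png"))],[x for x in blobs(cv2.imread(f"pics/{b}.png"))]) if a!="s11" else 0
B=cv2.imread("pics/side12.png")[110:230,190:290]; np.set_printoptions(linewidth=250)
E
```

```text
w11 [[168, 157, 26, 8, 162], [214, 158, 6, 4, 20], [235, 177, 77, 31, 1003], [201, 179, 12, 13, 88], [217, 187, 11, 5, 37], [196, 205, 17, 9, 71], [251, 206, 7, 6, 33], [217, 208, 13, 6, 52], [234, 208, 12, 5, 46], [252, 228, 6, 5, 18], [217, 235, 23, 7, 146], [241, 236, 30, 5, 139], [213, 271, 69, 30, 1820], [196, 272, 5, 11, 34], [305, 272, 7, 11, 56], [193, 285, 18, 15, 155], [290, 285, 3, 13, 29]]
[([136.0, 216.0], 28), ([235.0, 295.0], 96)] []
s11 [[211, 153, 33, 25, 386], [186, 168, 6, 6, 29], [193, 176, 7, 4, 19], [202, 179, 22, 12, 162], [221, 178, 15, 9, 81], [226, 187, 8, 12, 35], [193, 245, 5, 7, 24], [218, 249, 9, 5, 25]]
t11 []
[([84.0, 21.0], 4777), ([202.0, 2.0], 36), ([218.0, 2.0], 33), ([240.0, 2.0], 40), ([394.0, 19.0], 6941), ([274.0, 20.0], 341), ([244.0, 20.0], 46), ([258.0, 31.0], 234), ([6.0, 42.0], 175), ([281.0, 38.0], 106), ([380.0, 38.0], 88), ([14.0, 49.0], 37)] [([75.0, 23.0], 4611), ([161.0, 3.0], 294), ([209.0, 2.0], 92), ([263.0, 18.0], 865), ([335.0, 16.0], 2831), ([453.0, 21.0], 3664), ([244.0, 20.0], 48), ([273.0, 38.0], 159), ([304.0, 37.0], 35), ([325.0, 37.0], 134)]
```

```bash
python3 - <<'E'
import cv2,numpy as np
from h import *
A=cv2.imread("pics/w11.png",0);B=cv2.imread("pics/wrist12.png",0)
for n,I in(("11",A),("12",B)): print(n,I[140:300:3,255].tolist())
c=camera_model("wrist");s=state();p=s["ee_pos"];t=np.radians(14.9);u=np.array([np.cos(t),np.sin(t),0])
for th in(0,10,20,30,40,50,60):
    k=np.radians(th);f=lambda x,z:p+[0,0,5]+u*(x*np.cos(k)-z*np.sin(k))+np.array([0,0,1])*(x*np.sin(k)+z*np.cos(k))
    # pivot own (29,38)
    print(th,"rows: backtop,backbottom,V,lip",[int(proj(c,f(x-29,z-38))[0,1]) for x,z in((45,42),(45,0),(-15,3),(-74,23))], "lip world",(f(-103,-15)-p).round(0), "corner",(f(-104,-38)-p).round(0))
E
```

```text
11 [225, 227, 226, 227, 226, 228, 226, 225, 227, 226, 227, 225, 226, 228, 226, 222, 141, 66, 65, 70, 65, 69, 69, 71, 67, 66, 67, 68, 67, 66, 81, 142, 90, 71, 39, 64, 67, 78, 85, 94, 88, 91, 80, 80, 33, 13, 18, 38, 75, 31, 10, 14, 8, 45]
12 [223, 223, 222, 224, 224, 225, 224, 224, 223, 225, 223, 223, 219, 84, 69, 73, 70, 72, 72, 69, 72, 73, 102, 124, 78, 74, 73, 73, 72, 74, 122, 127, 130, 123, 41, 59, 64, 74, 84, 91, 85, 86, 80, 79, 73, 142, 152, 151, 151, 149, 147, 148, 150, 99]
0 rows: backtop,backbottom,V,lip [224, 201, 293, 395] lip world [-100.  -26.  -10.] corner [-101.  -27.  -33.]
10 rows: backtop,backbottom,V,lip [227, 192, 278, 368] lip world [-96. -25. -28.] corner [-93. -25. -50.]
20 rows: backtop,backbottom,V,lip [232, 184, 263, 342] lip world [-89. -24. -44.] corner [-82. -22. -66.]
30 rows: backtop,backbottom,V,lip [237, 178, 248, 317] lip world [-79. -21. -59.] corner [-69. -18. -80.]
40 rows: backtop,backbottom,V,lip [243, 173, 233, 293] lip world [-67. -18. -73.] corner [-53. -14. -91.]
50 rows: backtop,backbottom,V,lip [250, 170, 219, 269] lip world [-53. -14. -84.] corner [-36. -10. -99.]
60 rows: backtop,backbottom,V,lip [256, 169, 205, 247] lip world [-37. -10. -92.] corner [ -18.   -5. -104.]
```

```bash

python3 -m crank '[{"grip":0.05,"x":0,"y":0,"z":-0.006,"yaw":0},{"grip":0.05,"x":0,"y":0,"z":0,"yaw":0},{"grip":0.05,"x":0,"y":0,"z":-0.006,"yaw":0},{"grip":0.05,"x":0,"y":0,"z":0,"yaw":0},{"grip":0.05,"x":0,"y":0,"z":0,"yaw":0}]' 3
python3 st.py; python3 - <<'E'
from h import *
B=cv2.cvtColor(grab_frame('wrist'),cv2.COLOR_RGB2GRAY)
print(B[140:300:3,255].tolist());print(B[285,200:320:4].tolist())
E
python3 -m crank '[{"grip":0.05,"x":0,"y":0,"z":-0.01,"yaw":0},{"grip":0.05,"x":0,"y":0,"z":-0.03,"yaw":0},{"grip":0.05,"x":0.02,"y":0,"z":-0.05,"yaw":0},{"grip":0.05,"x":0.05,"y":0.03,"z":-0.05,"yaw":0},{"grip":0.05,"x":0.06,"y":0.06,"z":-0.05,"yaw":0}]' 40
python3 -m crank '[{"grip":0.05,"x":0,"y":0.04,"z":0,"yaw":0},{"grip":0.05,"x":0,"y":0.08,"z":0,"yaw":0},{"grip":0.05,"x":0,"y":0.12,"z":0,"yaw":0},{"grip":0.05,"x":0,"y":0.16,"z":0,"yaw":0},{"grip":0.05,"x":0,"y":0.16,"z":0,"yaw":0}]' 40
python3 - <<'E'
from h import *
from balls import blobs
a=grab_frame('top')[:,:,::-1].copy();b=grab_frame('side')[:,:,::-1].copy();cv2.imwrite('pics/t13.png',a);cv2.imwrite('pics/s13.png',b)
print(blobs(a),blobs(b))
E
```

```text
time_s: 30.72
ee_pos: [658.7, 105.3, 237.1]
ee_rot: [-180.0, 0.1, 14.9]
force: [-0.1, -1.0, -2.4]
gripper_width: 59.8
gripper_force: 3.0
F, 100T, pos [ 1.0000e-01  1.3000e-01 -1.6700e+00  2.4000e+00 -1.8300e+00  1.8000e+00
  6.5890e+02  1.0532e+02  2.3762e+02]
[224, 224, 224, 225, 223, 224, 224, 226, 224, 225, 222, 226, 194, 95, 76, 69, 71, 73, 73, 71, 74, 78, 101, 126, 76, 71, 75, 73, 70, 74, 125, 132, 132, 125, 41, 65, 70, 78, 84, 92, 86, 86, 82, 78, 107, 150, 147, 151, 148, 149, 149, 146, 103, 56]
[141, 63, 66, 77, 79, 147, 151, 153, 151, 152, 148, 145, 152, 152, 151, 151, 144, 147, 148, 76, 73, 74, 67, 54, 54, 69, 88, 96, 145, 17]
time_s: 31.48
ee_pos: [735.4, 64.6, 290.8]
ee_rot: [180.0, -0.4, 15.1]
force: [0.1, -0.7, -2.9]
gripper_width: 59.7
gripper_force: 40.0
time_s: 31.9
ee_pos: [774.5, -101.0, 287.3]
ee_rot: [179.7, 0.0, 14.4]
force: [-1.1, 1.1, -2.2]
gripper_width: 59.9
gripper_force: 40.0
[([42.0, 11.0], 1324), ([115.0, 23.0], 3582), ([219.0, 2.0], 221), ([281.0, 5.0], 392), ([368.0, 1.0], 38), ([407.0, 2.0], 32), ([440.0, 2.0], 267), ([461.0, 22.0], 3113), ([250.0, 10.0
[... 1411 characters left out ...]
179.0, 134.0], 212), ([2.0, 135.0], 79), ([191.0, 133.0], 67), ([19.0, 146.0], 695), ([45.0, 151.0], 728), ([73.0, 152.0], 594), ([98.0, 153.0], 446), ([119.0, 154.0], 378), ([138.0, 155.0], 333), ([155.0, 155.0], 258), ([169.0, 153.0], 80), ([10.0, 174.0], 368), ([28.0, 183.0], 818), ([58.0, 182.0], 613), ([84.0, 181.0], 475), ([106.0, 180.0], 407), ([126.0, 179.0], 306), ([143.0, 175.0], 100), ([93.0, 207.0], 408), ([113.0, 202.0], 133), ([69.0, 210.0], 514), ([42.0, 213.0], 619), ([17.0, 213.0], 574), ([1.0, 206.0], 42), ([78.0, 232.0], 180), ([55.0, 240.0], 515), ([26.0, 246.0], 694), ([9.0, 240.0], 303), ([38.0, 268.0], 243), ([16.0, 274.0], 484), ([1.0, 270.0], 28), ([7.0, 296.0], 99)]
```

```bash

python3 -m crank '[{"grip":0.05,"x":-0.03,"y":0,"z":0.03,"yaw":0},{"grip":0.05,"x":-0.06,"y":0,"z":0.06,"yaw":0},{"grip":0.05,"x":-0.09,"y":0,"z":0.1,"yaw":0},{"grip":0.05,"x":-0.1,"y":0,"z":0.14,"yaw":0},{"grip":0.05,"x":-0.1,"y":0,"z":0.17,"yaw":0}]' 40
python3 -m crank '[{"grip":0.05,"x":0,"y":0,"z":0.02,"yaw":0},{"grip":0.05,"x":0,"y":0,"z":0.03,"yaw":0},{"grip":0.05,"x":0,"y":0,"z":0.03,"yaw":0},{"grip":0.05,"x":0,"y":0,"z":0.03,"yaw":0},{"grip":0.05,"x":0,"y":0,"z":0.03,"yaw":0}]' 40
python3 -c "
from h import *
to(675,-123,34,14.9)"
```

```text
time_s: 32.42
ee_pos: [674.4, -116.6, 118.8]
ee_rot: [180.0, -0.0, 14.9]
force: [1.4, -0.1, -2.4]
gripper_width: 59.5
gripper_force: 40.0
time_s: 32.83
ee_pos: [678.6, -117.3, 90.2]
ee_rot: [179.9, -0.2, 14.9]
force: [-0.1, -0.6, -1.0]
gripper_width: 60.0
gripper_force: 40.0
tool shift [-0.0052  0.0045  0.0562] yaw(tool,rad) 0.001 t 32.8
```

```bash

python3 -m crank '[{"grip":0.05,"x":-0.003,"y":0.003,"z":0.005,"yaw":0},{"grip":0.05,"x":-0.003,"y":0.003,"z":0.011,"yaw":0},{"grip":0.05,"x":-0.003,"y":0.003,"z":0.017,"yaw":0},{"grip":0.05,"x":-0.003,"y":0.003,"z":0.023,"yaw":0},{"grip":0.05,"x":-0.003,"y":0.003,"z":0.028,"yaw":0}]' 3
python3 -m crank '[{"grip":0.05,"x":0,"y":0,"z":0.005,"yaw":0},{"grip":0.05,"x":0,"y":0,"z":0.011,"yaw":0},{"grip":0.05,"x":0,"y":0,"z":0.017,"yaw":0},{"grip":0.05,"x":0,"y":0,"z":0.023,"yaw":0},{"grip":0.05,"x":0,"y":0,"z":0.026,"yaw":0}]' 3
python3 -m crank '[{"grip":0.05,"x":0,"y":0,"z":0,"yaw":0},{"grip":0.075,"x":0,"y":0,"z":0,"yaw":0},{"grip":0.09,"x":0,"y":0,"z":0,"yaw":0},{"grip":0.09,"x":0,"y":0,"z":0,"yaw":0},{"grip":0.09,"x":0,"y":0,"z":0,"yaw":0}]' 3
python3 -m crank '[{"grip":0.09,"x":0,"y":0,"z":-0.04,"yaw":0},{"grip":0.09,"x":0,"y":0,"z":-0.08,"yaw":0},{"grip":0.09,"x":0,"y":0,"z":-0.12,"yaw":0},{"grip":0.09,"x":0,"y":0,"z":-0.16,"yaw":0},{"grip":0.09,"x":0,"y":0,"z":-0.16,"yaw":0}]' 20
python3 - <<'E'
from h import *
a=grab_frame('wrist')[:,:,::-1].copy();cv2.imwrite('pics/w14.png',a);np.savez('w14.npz',**camera_model('wrist'));print(state()["ee_pos"])
g=cv2.cvtColor(a,cv2.COLOR_BGR2GRAY)
print("col255",g[140:300:3,255].tolist());print("row215",g[215,180:330:3].tolist())
E
```

```text
time_s: 33.25
ee_pos: [674.5, -121.3, 59.1]
ee_rot: [-180.0, 0.0, 14.9]
force: [1.3, 0.2, -0.6]
gripper_width: 60.0
gripper_force: 3.0
time_s: 33.67
ee_pos: [674.8, -121.3, 33.4]
ee_rot: [180.0, 0.0, 14.9]
force: [0.3, 0.5, 3.6]
gripper_width: 59.6
gripper_force: 3.0
time_s: 34.08
ee_pos: [674.5, -121.3, 33.9]
ee_rot: [-180.0, 0.0, 14.9]
force: [0.3, -0.2, -0.8]
gripper_width: 83.5
gripper_force: 0.0
time_s: 34.5
ee_pos: [678.9, -122.0, 204.3]
ee_rot: [179.6, -0.9, 14.9]
force: [2.3, -0.3, 1.6]
gripper_width: 90.0
gripper_force: 0.0
[ 677.30368243 -121.72898467  200.16580177]
col255 [188, 191, 189, 189, 191, 191, 193, 149, 52, 83, 131, 140, 140, 140, 139, 142, 142, 141, 139, 139, 139, 138, 138, 138, 135, 147, 145, 148, 146, 147, 149, 147, 148, 142, 39, 49, 56, 63, 69, 77, 71, 73, 64, 62, 154, 185, 185, 184, 186, 182, 181, 183, 178, 114]
row215 [96, 94, 115, 133, 114, 111, 148, 105, 115, 151, 90, 92, 83, 81, 67, 44, 69, 72, 71, 72, 68, 103, 142, 143, 144, 147, 141, 129, 69, 66, 70, 68, 103, 161, 189, 187, 183, 180, 178, 172, 180, 184, 186, 188, 188, 189, 188, 188, 187, 190]
```

```bash

python3 -m crank '[{"grip":0.09,"x":0,"y":0,"z":0,"yaw":0.12},{"grip":0.09,"x":0,"y":0,"z":0,"yaw":0.24},{"grip":0.09,"x":0,"y":0,"z":0,"yaw":0.36},{"grip":0.09,"x":0,"y":0,"z":0,"yaw":0.48},{"grip":0.09,"x":0,"y":0,"z":0,"yaw":0.51}]' 20 
python3 -c "
from h import *
to(606,-318,150,-14.3)"
```

```text
time_s: 34.97
ee_pos: [673.9, -121.1, 192.4]
ee_rot: [180.0, 0.2, -14.6]
force: [-0.4, 0.2, 0.0]
gripper_width: 90.1
gripper_force: 0.0
tool shift [-0.016   0.2076  0.0425] yaw(tool,rad) -0.005 t 35.0
```

```bash

python3 -m crank '[{"grip":0.09,"x":0,"y":0.04,"z":0,"yaw":0},{"grip":0.09,"x":0,"y":0.08,"z":0,"yaw":0},{"grip":0.09,"x":-0.01,"y":0.12,"z":0.02,"yaw":0},{"grip":0.09,"x":-0.016,"y":0.16,"z":0.04,"yaw":0},{"grip":0.09,"x":-0.016,"y":0.2,"z":0.06,"yaw":0}]' 20 >/dev/null
python3 -m crank '[{"grip":0.09,"x":0,"y":0.008,"z":0.02,"yaw":0},{"grip":0.09,"x":0,"y":0.008,"z":0.035,"yaw":0},{"grip":0.09,"x":0,"y":0.008,"z":0.035,"yaw":0},{"grip":0.09,"x":0,"y":0.008,"z":0.035,"yaw":0},{"grip":0.09,"x":0,"y":0.008,"z":0.035,"yaw":0}]' 20 
python3 - <<'E'
from h import *
from balls import blobs
c=camera_model('wrist');s=state();a=grab_frame('wrist')[:,:,::-1].copy();cv2.imwrite('pics/w15.png',a);np.savez('w15.npz',**c);p=s["ee_pos"];print(p,s["ee_rot"])
b=[x for x in blobs(a) if 150<x[0][0]<350];print(b)
g=cv2.cvtColor(a,cv2.COLOR_BGR2GRAY)
print("col262",[(r,int(g[r,262])) for r in range(140,236,2)]);print("row200",[(x,int(g[200,x])) for x in range(190,340,2)]);print("row220",[(x,int(g[220,x])) for x in range(190,340,2)])
u=np.array([np.cos(np.radians(s["ee_rot"][2])),np.sin(np.radians(s["ee_rot"][2])),0]);v=np.array([-u[1],u[0],0])
for l in(-30,30):
  for x in(45,20): print(l,x,proj(c,np.r_[p[:2],42]+u*(x-29)+v*l).round(0))
E
```

```text
time_s: 35.8
ee_pos: [610.8, -309.3, 104.2]
ee_rot: [180.0, -0.0, -14.3]
force: [0.6, 0.7, 0.3]
gripper_width: 89.9
gripper_force: 0.0
[ 610.75707053 -309.32270794  104.174022  ] [ 1.79992346e+02 -3.63025282e-02 -1.43000916e+01]
[([253.0, 193.0], 239), ([285.0, 193.0], 192), ([251.0, 221.0], 61)]
col262 [(140, 191), (142, 192), (144, 193), (146, 191), (148, 192), (150, 193), (152, 192), (154, 193), (156, 192), (158, 194), (160, 192), (162, 190), (164, 193), (166, 192), (168, 194), (170, 173), (172, 84), (174, 68), (176, 66), (178, 68), (180, 89), (182, 138), (184, 120), (186, 57), (188, 36), (190, 28), (192, 22), (194, 20), (196, 43), (198, 59), (200, 61), (202, 68), (204, 63), (206, 66), (208, 63), (210, 67), (212, 63), (214, 64), (216, 60), (218, 43), (220, 29), (222, 25), (224, 28), (226, 35), (228, 48), (230, 59), (232, 64), (234, 63)]
row200 [(190, 190), (192, 191), (194, 189), (196, 191), (198, 189), (200, 190), (202, 190), (204, 190), (206, 190), (208, 188), (210, 190), (212, 190), (214, 184), (216, 127), (218, 92), (220, 92), (222, 92), (224, 91), (226, 131), (228, 134), (230
[... 855 characters left out ...]
107), (230, 67), (232, 69), (234, 115), (236, 97), (238, 55), (240, 6), (242, 20), (244, 17), (246, 23), (248, 26), (250, 30), (252, 31), (254, 29), (256, 21), (258, 23), (260, 7), (262, 29), (264, 61), (266, 62), (268, 67), (270, 61), (272, 63), (274, 40), (276, 19), (278, 17), (280, 9), (282, 13), (284, 7), (286, 6), (288, 7), (290, 13), (292, 15), (294, 40), (296, 64), (298, 53), (300, 39), (302, 47), (304, 42), (306, 59), (308, 72), (310, 154), (312, 194), (314, 197), (316, 200), (318, 196), (320, 198), (322, 197), (324, 194), (326, 197), (328, 196), (330, 195), (332, 196), (334, 161), (336, 43), (338, 10)]
-30 45 [[297. 191.]]
-30 20 [[296. 225.]]
30 45 [[211. 191.]]
30 20 [[212. 225.]]
```

```bash

python3 -m crank '[{"grip":0.09,"x":0.006,"y":0.01,"z":0,"yaw":0},{"grip":0.09,"x":0.006,"y":0.01,"z":0.02,"yaw":0},{"grip":0.09,"x":0.006,"y":0.01,"z":0.04,"yaw":0},{"grip":0.09,"x":0.006,"y":0.01,"z":0.06,"yaw":0},{"grip":0.09,"x":0.006,"y":0.01,"z":0.071,"yaw":0}]' 20
python3 -m crank '[{"grip":0.05,"x":0,"y":0,"z":0,"yaw":0},{"grip":0.05,"x":0,"y":0,"z":0,"yaw":0},{"grip":0.05,"x":0,"y":0,"z":0,"yaw":0},{"grip":0.05,"x":0,"y":0,"z":0,"yaw":0},{"grip":0.05,"x":0,"y":0,"z":0,"yaw":0}]' 5
python3 -m crank '[{"grip":0.05,"x":0,"y":0,"z":0,"yaw":0},{"grip":0.05,"x":0,"y":0,"z":0,"yaw":0},{"grip":0.05,"x":0,"y":0,"z":-0.001,"yaw":0},{"grip":0.05,"x":0,"y":0,"z":-0.002,"yaw":0},{"grip":0.05,"x":0,"y":0,"z":-0.003,"yaw":0}]' 3
python3 -m crank '[{"grip":0.05,"x":0,"y":0,"z":-0.001,"yaw":0},{"grip":0.05,"x":0,"y":0,"z":-0.002,"yaw":0},{"grip":0.05,"x":0,"y":0,"z":-0.003,"yaw":0},{"grip":0.05,"x":0,"y":0,"z":-0.004,"yaw":0},{"grip":0.05,"x":0,"y":0,"z":-0.005,"yaw":0}]' 3
python3 -m crank '[{"grip":0.05,"x":0,"y":0,"z":-0.001,"yaw":0},{"grip":0.05,"x":0,"y":0,"z":-0.002,"yaw":0},{"grip":0.05,"x":0,"y":0,"z":-0.003,"yaw":0},{"grip":0.05,"x":0,"y":0,"z":-0.004,"yaw":0},{"grip":0.05,"x":0,"y":0,"z":-0.005,"yaw":0}]' 3
python3 - <<'E'
from h import *
from balls import blobs
a=grab_frame('wrist')[:,:,::-1].copy();cv2.imwrite('pics/w16.png',a);print([x for x in blobs(a) if 150<x[0][0]<350]);g=cv2.cvtColor(a,cv2.COLOR_BGR2GRAY);print([(r,int(g[r,262])) for r in range(160,300,3)])
E
```

```text
time_s: 36.27
ee_pos: [613.5, -320.9, 31.4]
ee_rot: [180.0, 0.1, -14.3]
force: [-0.3, 0.8, 0.1]
gripper_width: 90.1
gripper_force: 0.0
time_s: 36.68
ee_pos: [614.5, -321.2, 34.2]
ee_rot: [180.0, -0.1, -14.3]
force: [0.1, -0.3, 3.6]
gripper_width: 59.8
gripper_force: 4.9
time_s: 37.1
ee_pos: [613.2, -320.7, 35.2]
ee_rot: [-180.0, 0.1, -14.3]
force: [0.1, -0.2, -1.7]
gripper_width: 60.2
gripper_force: 3.0
time_s: 37.52
ee_pos: [613.5, -320.8, 40.7]
ee_rot: [-180.0, 0.0, -14.3]
force: [1.0, 0.2, -1.1]
gripper_width: 60.1
gripper_force: 3.0
time_s: 37.93
ee_pos: [613.7, -320.9, 45.8]
ee_rot: [180.0, -0.0, -14.3]
force: [-0.0, -0.3, -1.2]
gripper_width: 60.0
gripper_force: 3.0
[([242.0, 274.0], 31), ([244.0, 290.0], 103)]
[(160, 206), (163, 205), (166, 207), (169, 205), (172, 207), (175, 206), (178, 207), (181, 207), (184, 206), (187, 205), (190, 206), (193, 122), (196, 88), (199, 88), (202, 91), (205, 93), (208, 87), (211, 90), (214, 88), (217, 76), (220, 59), (223, 53), (226, 60), (229, 67), (232, 71), (235, 67), (238, 67), (241, 43), (244, 57), (247, 62), (250, 69), (253, 77), (256, 84), (259, 71), (262, 84), (265, 74), (268, 71), (271, 61), (274, 67), (277, 67), (280, 62), (283, 35), (286, 7), (289, 17), (292, 24), (295, 46), (298, 67)]
```

```bash

python3 -m crank '[{"grip":0.05,"x":0,"y":0,"z":-0.001,"yaw":0},{"grip":0.05,"x":0,"y":0,"z":-0.002,"yaw":0},{"grip":0.05,"x":0,"y":0,"z":-0.004,"yaw":0},{"grip":0.05,"x":0,"y":0,"z":-0.006,"yaw":0},{"grip":0.05,"x":0,"y":0,"z":-0.007,"yaw":0}]' 3
python3 -m crank '[{"grip":0.05,"x":0,"y":0,"z":0,"yaw":0},{"grip":0.05,"x":0,"y":0,"z":0,"yaw":0},{"grip":0.05,"x":0,"y":0,"z":0,"yaw":0},{"grip":0.05,"x":0,"y":0,"z":-0.003,"yaw":0},{"grip":0.05,"x":0,"y":0,"z":-0.01,"yaw":0}]' 45
python3 -m crank '[{"grip":0.05,"x":0,"y":0,"z":-0.012,"yaw":0},{"grip":0.05,"x":0,"y":0,"z":-0.026,"yaw":0},{"grip":0.05,"x":0,"y":0,"z":-0.042,"yaw":0},{"grip":0.05,"x":0,"y":0,"z":-0.06,"yaw":0},{"grip":0.05,"x":0,"y":0,"z":-0.078,"yaw":0}]' 45 >/dev/null
python3 -m crank '[{"grip":0.05,"x":0,"y":0,"z":-0.018,"yaw":-0.03},{"grip":0.05,"x":0,"y":0,"z":-0.036,"yaw":-0.07},{"grip":0.05,"x":0,"y":0,"z":-0.054,"yaw":-0.12},{"grip":0.05,"x":0,"y":0,"z":-0.072,"yaw":-0.18},{"grip":0.05,"x":0,"y":0,"z":-0.09,"yaw":-0.24}]' 45 >/dev/null
python3 -m crank '[{"grip":0.05,"x":0,"y":0,"z":-0.01,"yaw":-0.06},{"grip":0.05,"x":0,"y":0,"z":-0.012,"yaw":-0.12},{"grip":0.05,"x":0,"y":0,"z":-0.012,"yaw":-0.18},{"grip":0.05,"x":0,"y":0,"z":-0.012,"yaw":-0.24},{"grip":0.05,"x":0,"y":0,"z":-0.012,"yaw":-0.27}]' 45
python3 st.py;python3 -c "
from h import *
to(659,105.3,240,14.9)"
```

```text
time_s: 38.4
ee_pos: [613.8, -320.9, 53.1]
ee_rot: [180.0, -0.0, -14.3]
force: [0.6, 0.3, -1.7]
gripper_width: 60.3
gripper_force: 3.0
time_s: 38.82
ee_pos: [612.8, -320.4, 61.8]
ee_rot: [-180.0, 0.2, -14.3]
force: [0.6, -0.9, -1.4]
gripper_width: 60.0
gripper_force: 45.0
time_s: 40.07
ee_pos: [613.6, -320.8, 244.3]
ee_rot: [179.9, -0.1, 15.0]
force: [0.3, -0.3, -2.8]
gripper_width: 59.5
gripper_force: 45.0
F, 100T, pos [ 4.0000e-02 -2.7000e-01 -2.2300e+00  2.1900e+00 -5.6600e+00 -1.1500e+00
  6.1360e+02 -3.2080e+02  2.4366e+02]
tool shift [ 0.1531 -0.4002  0.0031] yaw(tool,rad) -0.001 t 40.4
```

```bash

python3 -m crank '[{"grip":0.05,"x":0.004,"y":-0.006,"z":0,"yaw":0},{"grip":0.05,"x":0.012,"y":-0.017,"z":0,"yaw":0},{"grip":0.05,"x":0.022,"y":-0.033,"z":0,"yaw":0},{"grip":0.05,"x":0.033,"y":-0.052,"z":0,"yaw":0},{"grip":0.05,"x":0.044,"y":-0.072,"z":0,"yaw":0}]' 45 >/dev/null
python3 -m crank '[{"grip":0.05,"x":0.011,"y":-0.02,"z":0,"yaw":0},{"grip":0.05,"x":0.022,"y":-0.04,"z":0,"yaw":0},{"grip":0.05,"x":0.033,"y":-0.06,"z":0,"yaw":0},{"grip":0.05,"x":0.044,"y":-0.08,"z":0,"yaw":0},{"grip":0.05,"x":0.055,"y":-0.1,"z":0,"yaw":0}]' 45 >/dev/null
python3 -m crank '[{"grip":0.05,"x":0.011,"y":-0.02,"z":0,"yaw":0},{"grip":0.05,"x":0.022,"y":-0.04,"z":0,"yaw":0},{"grip":0.05,"x":0.032,"y":-0.06,"z":0,"yaw":0},{"grip":0.05,"x":0.04,"y":-0.08,"z":0,"yaw":0},{"grip":0.05,"x":0.046,"y":-0.1,"z":0,"yaw":0}]' 45 
python3 -m crank '[{"grip":0.05,"x":0.004,"y":-0.02,"z":0,"yaw":0},{"grip":0.05,"x":0.007,"y":-0.04,"z":0,"yaw":0},{"grip":0.05,"x":0.008,"y":-0.06,"z":0,"yaw":0},{"grip":0.05,"x":0.008,"y":-0.078,"z":0,"yaw":0},{"grip":0.05,"x":0.008,"y":-0.094,"z":0,"yaw":0}]' 45 
python3 -m crank '[{"grip":0.05,"x":0,"y":-0.013,"z":0,"yaw":0},{"grip":0.05,"x":0,"y":-0.023,"z":0,"yaw":0},{"grip":0.05,"x":0,"y":-0.03,"z":0,"yaw":0},{"grip":0.05,"x":0,"y":-0.034,"z":0,"yaw":0},{"grip":0.05,"x":0,"y":-0.034,"z":0,"yaw":0}]' 45 
python3 st.py;python3 -c "
from h import *
from balls import *
im=grab_frame('wrist')[:,:,::-1];print(blobs(im));to(659,105.3,238,14.9)"
```

```text
time_s: 41.62
ee_pos: [684.2, -17.9, 242.6]
ee_rot: [-180.0, -0.0, 14.9]
force: [-0.0, 0.3, -2.1]
gripper_width: 59.7
gripper_force: 45.0
time_s: 42.03
ee_pos: [666.9, 74.9, 242.6]
ee_rot: [-180.0, 0.0, 15.0]
force: [0.6, -0.2, -2.2]
gripper_width: 59.5
gripper_force: 45.0
time_s: 42.45
ee_pos: [658.7, 105.6, 242.7]
ee_rot: [180.0, -0.0, 14.9]
force: [0.0, 0.2, -1.6]
gripper_width: 59.9
gripper_force: 45.0
F, 100T, pos [ 4.0000e-02 -2.0000e-02 -1.9700e+00  2.6000e-01 -5.4100e+00  3.0000e-02
  6.5894e+02  1.0442e+02  2.4263e+02]
[([239.0, 273.0], 51), ([238.0, 295.0], 123)]
tool shift [ 0.0003 -0.0008  0.0046] yaw(tool,rad) -0.001 t 42.8
```

```bash

python3 -m crank '[{"grip":0.05,"x":0,"y":-0.001,"z":0.0045,"yaw":0},{"grip":0.05,"x":0,"y":-0.001,"z":0.0045,"yaw":0},{"grip":0.05,"x":0,"y":-0.001,"z":0.0045,"yaw":0},{"grip":0.05,"x":0,"y":-0.001,"z":0.0045,"yaw":0},{"grip":0.05,"x":0,"y":-0.001,"z":0.0045,"yaw":0}]' 8
cat > look.py <<'E'
from h import *
from balls import *
im=grab_frame('wrist')[:,:,::-1].copy();print([x for x in blobs(im) if 180<x[0][0]<330]);g=cv2.cvtColor(im,cv2.COLOR_BGR2GRAY);print("col255",g[150:300:3,255].tolist());print("row285",g[285,200:320:4].tolist())
E
for F in 5 4; do :; done
python3 -m crank '[{"grip":0.05,"x":0,"y":0,"z":0,"yaw":0},{"grip":0.05,"x":0,"y":0,"z":0,"yaw":0},{"grip":0.05,"x":0,"y":0,"z":0,"yaw":0},{"grip":0.05,"x":0,"y":0,"z":0,"yaw":0},{"grip":0.05,"x":0,"y":0,"z":0,"yaw":0}]' 5
python3 st.py; python3 look.py
python3 -m crank '[{"grip":0.05,"x":0,"y":0,"z":0,"yaw":0},{"grip":0.05,"x":0,"y":0,"z":0,"yaw":0},{"grip":0.05,"x":0,"y":0,"z":0,"yaw":0},{"grip":0.05,"x":0,"y":0,"z":0,"yaw":0},{"grip":0.05,"x":0,"y":0,"z":0,"yaw":0}]' 4
python3 st.py; python3 look.py
python3 -m crank '[{"grip":0.05,"x":0,"y":0,"z":0,"yaw":0},{"grip":0.05,"x":0,"y":0,"z":0,"yaw":0},{"grip":0.05,"x":0,"y":0,"z":0,"yaw":0},{"grip":0.05,"x":0,"y":0,"z":0,"yaw":0},{"grip":0.05,"x":0,"y":0,"z":0,"yaw":0}]' 3
python3 st.py; python3 look.py
```

```text
time_s: 43.22
ee_pos: [658.5, 106.0, 238.2]
ee_rot: [180.0, -0.0, 14.9]
force: [-0.3, -0.2, -2.0]
gripper_width: 59.8
gripper_force: 8.0
time_s: 43.63
ee_pos: [658.5, 106.0, 238.2]
ee_rot: [180.0, -0.0, 14.9]
force: [-0.5, 0.1, -0.9]
gripper_width: 60.0
gripper_force: 5.0
F, 100T, pos [-6.0000e-02 -1.0000e-01 -1.9500e+00  7.5000e-01 -4.9200e+00 -2.2000e-01
  6.5850e+02  1.0601e+02  2.3819e+02]
[([239.0, 273.0], 53), ([237.0, 294.0], 118)]
col255 [228, 229, 229, 230, 229, 229, 229, 230, 229, 229, 230, 226, 218, 167, 65, 70, 68, 69, 69, 67, 67, 70, 67, 67, 64, 66, 73, 112, 146, 74, 57, 46, 66, 72, 84, 89, 89, 94, 90, 84, 71, 41, 68, 79, 78, 77, 54, 57, 55, 62]
row285 [77, 57, 52, 70, 164, 172, 102, 67, 16, 15, 9, 7, 20, 30, 62, 10, 21, 14, 22, 17, 12, 9, 74, 75, 55, 55, 72, 79, 133, 20]
time_s: 44.4
ee_pos: [658.5, 106.0, 238.2]
ee_rot: [180.0, -0.0, 14.9]
force: [-0.3, -0.1, -1.8]
gripper_width: 59.8
gripper_force: 4.0
F, 100T, pos [ 1.9000e-01  5.0000e-02 -2.2000e+00  2.7400e+00 -4.0500e+00 -3.1000e-01
  6.5850e+02  1.0603e+02  2.3817e+02]
[]
col255 [226, 226, 226, 227, 229, 225, 225
[... 272 characters left out ...]
, 150, 151, 154, 77, 74, 75, 71, 53, 50, 70, 83, 94, 132, 22]
time_s: 45.17
ee_pos: [658.5, 106.0, 238.2]
ee_rot: [180.0, -0.0, 14.9]
force: [-0.4, 0.8, -1.4]
gripper_width: 59.9
gripper_force: 3.0
F, 100T, pos [-1.9000e-01  1.3000e-01 -1.4100e+00  4.3000e-01 -1.3500e+00  1.6100e+00
  6.5850e+02  1.0600e+02  2.3817e+02]
[]
col255 [226, 227, 226, 226, 227, 226, 227, 226, 227, 205, 80, 75, 72, 72, 73, 74, 70, 75, 96, 121, 82, 74, 76, 76, 74, 72, 122, 128, 130, 128, 98, 50, 62, 69, 79, 91, 84, 91, 85, 85, 74, 122, 151, 151, 152, 152, 152, 153, 153, 148]
row285 [105, 70, 60, 68, 82, 151, 156, 157, 153, 153, 152, 148, 154, 154, 150, 156, 147, 151, 155, 75, 74, 77, 70, 48, 52, 68, 85, 96, 142, 21]
```

```bash

python3 -m crank '[{"grip":0.05,"x":0,"y":0,"z":-0.01,"yaw":0},{"grip":0.05,"x":0,"y":0,"z":-0.03,"yaw":0},{"grip":0.05,"x":0.02,"y":0,"z":-0.05,"yaw":0},{"grip":0.05,"x":0.04,"y":0.03,"z":-0.05,"yaw":0},{"grip":0.05,"x":0.04,"y":0.06,"z":-0.05,"yaw":0}]' 40 >/dev/null
python3 -m crank '[{"grip":0.05,"x":0,"y":0.04,"z":0,"yaw":0},{"grip":0.05,"x":0,"y":0.08,"z":0,"yaw":0},{"grip":0.05,"x":0,"y":0.12,"z":0,"yaw":0},{"grip":0.05,"x":-0.04,"y":0.16,"z":0,"yaw":0},{"grip":0.05,"x":-0.07,"y":0.19,"z":0,"yaw":0}]' 40 >/dev/null
python3 -m crank '[{"grip":0.05,"x":-0.03,"y":0.03,"z":0,"yaw":0},{"grip":0.05,"x":-0.06,"y":0.06,"z":0,"yaw":0},{"grip":0.05,"x":-0.09,"y":0.09,"z":0.03,"yaw":0},{"grip":0.05,"x":-0.11,"y":0.12,"z":0.06,"yaw":0},{"grip":0.05,"x":-0.12,"y":0.15,"z":0.09,"yaw":0}]' 40 >/dev/null
python3 -m crank '[{"grip":0.05,"x":0,"y":0,"z":0.03,"yaw":0.12},{"grip":0.05,"x":0,"y":0,"z":0.06,"yaw":0.24},{"grip":0.05,"x":0,"y":0,"z":0.09,"yaw":0.36},{"grip":0.05,"x":0,"y":0,"z":0.09,"yaw":0.48},{"grip":0.05,"x":0,"y":0,"z":0.09,"yaw":0.51}]' 40
python3 -c "
from h import *
to(613,-320,34,-14.3)"
```

```text
time_s: 47.18
ee_pos: [625.0, -292.0, 118.2]
ee_rot: [-179.9, 0.3, -14.6]
force: [-0.4, -0.6, -1.4]
gripper_width: 59.9
gripper_force: 40.0
tool shift [-0.0041  0.0302  0.0842] yaw(tool,rad) -0.006 t 47.2
```

```bash

python3 -m crank '[{"grip":0.05,"x":-0.002,"y":0.03,"z":0.01,"yaw":0},{"grip":0.05,"x":-0.002,"y":0.03,"z":0.02,"yaw":0},{"grip":0.05,"x":-0.002,"y":0.03,"z":0.028,"yaw":0},{"grip":0.05,"x":-0.002,"y":0.03,"z":0.028,"yaw":0},{"grip":0.05,"x":-0.002,"y":0.03,"z":0.028,"yaw":0}]' 40
python3 -m crank '[{"grip":0.05,"x":0,"y":0,"z":0.005,"yaw":0},{"grip":0.05,"x":0,"y":0,"z":0.011,"yaw":0},{"grip":0.05,"x":0,"y":0,"z":0.017,"yaw":0},{"grip":0.05,"x":0,"y":0,"z":0.023,"yaw":0},{"grip":0.05,"x":0,"y":0,"z":0.028,"yaw":0}]' 3
python3 -m crank '[{"grip":0.05,"x":0,"y":0,"z":0.005,"yaw":0},{"grip":0.05,"x":0,"y":0,"z":0.011,"yaw":0},{"grip":0.05,"x":0,"y":0,"z":0.017,"yaw":0},{"grip":0.05,"x":0,"y":0,"z":0.023,"yaw":0},{"grip":0.05,"x":0,"y":0,"z":0.028,"yaw":0}]' 3
python3 -m crank '[{"grip":0.05,"x":0,"y":0,"z":0,"yaw":0},{"grip":0.075,"x":0,"y":0,"z":0,"yaw":0},{"grip":0.09,"x":0,"y":0,"z":0,"yaw":0},{"grip":0.09,"x":0,"y":0,"z":0,"yaw":0},{"grip":0.09,"x":0,"y":0,"z":0,"yaw":0}]' 3
python3 -m crank '[{"grip":0.09,"x":0,"y":0,"z":-0.04,"yaw":0},{"grip":0.09,"x":0,"y":0,"z":-0.08,"yaw":0},{"grip":0.09,"x":0,"y":0,"z":-0.12,"yaw":0},{"grip":0.09,"x":0,"y":0,"z":-0.16,"yaw":0},{"grip":0.09,"x":0,"y":0,"z":-0.2,"yaw":0}]' 20
python3 - <<'E'
from h import *
a=grab_frame('wrist')[:,:,::-1].copy();cv2.imwrite('pics/w17.png',a)
g=cv2.cvtColor(a,cv2.COLOR_BGR2GRAY);print("col255",g[120:240:3,255].tolist());print(g[200,180:330:3].tolist())
to(549.9,-0.2,230,81.1)
E
```

```text
time_s: 47.6
ee_pos: [616.8, -320.3, 92.2]
ee_rot: [-180.0, 0.0, -14.3]
force: [-0.4, -0.3, -1.8]
gripper_width: 59.6
gripper_force: 40.0
time_s: 48.02
ee_pos: [617.0, -320.7, 64.1]
ee_rot: [180.0, -0.0, -14.3]
force: [1.7, -1.0, -0.1]
gripper_width: 60.3
gripper_force: 3.0
time_s: 48.43
ee_pos: [617.3, -321.1, 36.2]
ee_rot: [180.0, -0.1, -14.3]
force: [2.2, -0.7, 2.1]
gripper_width: 60.0
gripper_force: 3.0
time_s: 48.85
ee_pos: [616.5, -320.8, 36.5]
ee_rot: [180.0, 0.0, -14.3]
force: [-0.6, -0.2, -0.1]
gripper_width: 83.8
gripper_force: 0.0
time_s: 49.27
ee_pos: [616.3, -320.6, 238.7]
ee_rot: [180.0, 0.0, -14.3]
force: [0.8, -1.1, 0.7]
gripper_width: 90.1
gripper_force: 0.0
col255 [193, 192, 193, 192, 192, 194, 194, 194, 195, 193, 193, 115, 77, 120, 83, 146, 140, 141, 142, 143, 141, 141, 139, 139, 141, 132, 74, 106, 84, 85, 76, 83, 74, 72, 74, 72, 75, 75, 75, 72]
[177, 182, 188, 171, 176, 164, 182, 172, 183, 183, 172, 159, 167, 178, 109, 92, 130, 46, 69, 66, 67, 65, 68, 70, 68, 94, 144, 146, 146, 108, 68, 68, 65, 158, 198, 199, 199, 200, 200, 200, 200, 199, 199, 200, 200, 198, 198, 198, 196, 195]
tool shift [-0.1476 -0.295   0.0152] yaw(tool,rad) -1.666 t 49.3
```

```bash

python3 -m crank '[{"grip":0.05,"x":-0.03,"y":-0.03,"z":0,"yaw":0},{"grip":0.05,"x":-0.05,"y":-0.07,"z":0,"yaw":0},{"grip":0.05,"x":-0.08,"y":-0.1,"z":0,"yaw":0},{"grip":0.05,"x":-0.1,"y":-0.12,"z":0,"yaw":0},{"grip":0.05,"x":-0.12,"y":-0.14,"z":0,"yaw":0}]' 20 >/dev/null
python3 -m crank '[{"grip":0.04,"x":0,"y":0,"z":0,"yaw":-0.12},{"grip":0.04,"x":0,"y":0,"z":0,"yaw":-0.24},{"grip":0.04,"x":0,"y":0,"z":0,"yaw":-0.36},{"grip":0.04,"x":0,"y":0,"z":0,"yaw":-0.48},{"grip":0.04,"x":0,"y":0,"z":0,"yaw":-0.58}]' 20 >/dev/null
python3 -m crank '[{"grip":0.04,"x":0,"y":0,"z":0,"yaw":-0.12},{"grip":0.04,"x":0,"y":0,"z":0,"yaw":-0.24},{"grip":0.04,"x":0,"y":0,"z":0,"yaw":-0.36},{"grip":0.04,"x":0,"y":0,"z":0,"yaw":-0.48},{"grip":0.04,"x":0,"y":0,"z":0,"yaw":-0.58}]' 20 >/dev/null
python3 -m crank '[{"grip":0.04,"x":0,"y":0,"z":0,"yaw":-0.12},{"grip":0.04,"x":0,"y":0,"z":0,"yaw":-0.24},{"grip":0.04,"x":0,"y":0,"z":0,"yaw":-0.36},{"grip":0.04,"x":0,"y":0,"z":0,"yaw":-0.48},{"grip":0.04,"x":0,"y":0,"z":0,"yaw":-0.506}]' 20 
python3 -c "
from h import *
to(545,-30,260,81.1)"
```

```text
time_s: 50.98
ee_pos: [534.9, -155.5, 236.4]
ee_rot: [-180.0, 0.0, 81.4]
force: [0.2, 0.6, 0.5]
gripper_width: 39.7
gripper_force: 0.0
tool shift [ 0.1255 -0.0088 -0.0236] yaw(tool,rad) 0.005 t 51.0
```

```bash

python3 -m crank '[{"grip":0.04,"x":0.03,"y":0,"z":0,"yaw":0.005},{"grip":0.04,"x":0.06,"y":-0.005,"z":-0.02,"yaw":0.005},{"grip":0.04,"x":0.09,"y":-0.009,"z":-0.024,"yaw":0.005},{"grip":0.04,"x":0.125,"y":-0.009,"z":-0.024,"yaw":0.005},{"grip":0.04,"x":0.125,"y":-0.009,"z":-0.024,"yaw":0.005}]' 20 
python3 - <<'E'
from h import *
s=state();print(s["ee_pos"]);np.savez('w18.npz',p=s["ee_pos"],**camera_model('wrist'))
a=grab_frame('wrist')[:,:,::-1].copy();cv2.imwrite('pics/w18.png',a)
t=grab_frame('top')[:,:,::-1].copy();d=grab_frame('side')[:,:,::-1].copy();cv2.imwrite('pics/t18.png',t);cv2.imwrite('pics/s18.png',d)
A=cv2.resize(a[0:200,110:410],(480,320)) ; T=cv2.resize(t[60:310,90:450],(410,285)); D=cv2.resize(d[120:360,150:400],(300,288)); Z=cv2.resize(a[10:110,200:310],(310,282),interpolation=cv2.INTER_CUBIC)
M=np.zeros((600,800,3),np.uint8);M[:312,:480]=A[:312];M[:282,485:795]=Z;M[313:598,:410]=cv2.convertScaleAbs(T,alpha=1.5);M[310:598,430:730]=D
cv2.imwrite('pics/m18.png',M)
E
```

```text
time_s: 51.4
ee_pos: [546.0, -25.7, 261.1]
ee_rot: [179.9, -0.2, 81.1]
force: [-0.4, 1.2, -0.5]
gripper_width: 39.7
gripper_force: 0.0
[546.00388513 -25.66097229 261.05925864]
```

View pics/m18.png

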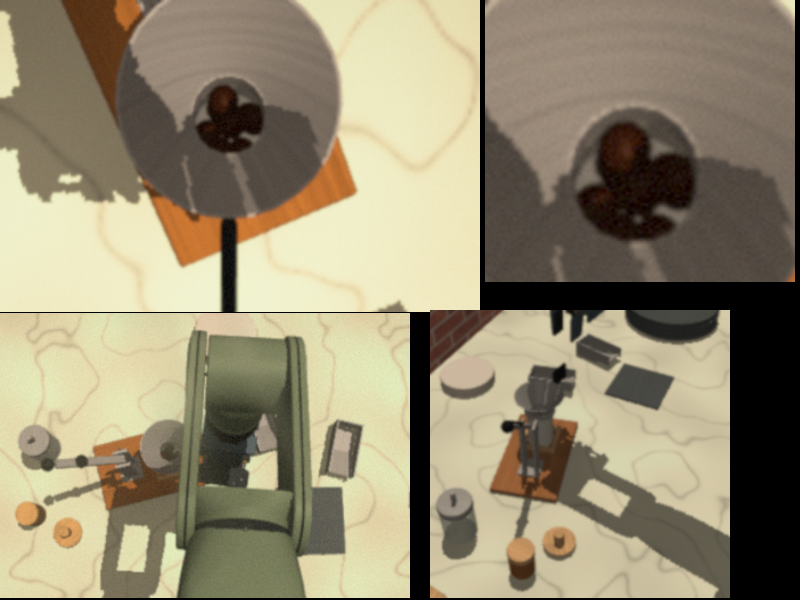

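All visible truffles are in the tin, seen through the spout, and none are on the counter. The scoops stand, and the lid has been knocked to about (149,252) in the top view. Next I'll regrip the funnel handle, which is at column 252.

```bash
python3 - <<'E'
from h import *
c=dict(np.load('w18.npz'));g=cv2.imread('pics/w18.png',0)
for r in(150,170,190): 
    d=[x for x in range(225,285) if g[r,x]<60]; print(r,d[0],d[-1])
print([(r,int(g[r,252])) for r in range(130,215,4)])
t=np.radians(81.3);u=np.array([np.cos(t),np.sin(t)])
for x in(-55,-101): print(x,proj(c,np.r_[np.array([562.5,79])+x*u,177]))
q=onz(c,[(252.5,170)],177);print(q)
to(549.9,-0.2,159,81.1)
im=cv2.imread('pics/t18.png');h=cv2.cvtColor(im,cv2.COLOR_BGR2HSV);m=cv2.inRange(h,(5,90,90),(25,255,255))
n,l,st,ce=cv2.connectedComponentsWithStats(m);ct=camera_model('top')
for i in range(1,n):
    if st[i,4]>120: print(st[i],ce[i].round(1),onz(ct,[ce[i]],13).round(0))
E
```

```text
150 248 257
170 249 256
190 249 256
[(130, 75), (134, 78), (138, 16), (142, 12), (146, 15), (150, 20), (154, 9), (158, 21), (162, 16), (166, 14), (170, 19), (174, 14), (178, 3), (182, 16), (186, 15), (190, 10), (194, 13), (198, 188), (202, 237), (206, 237), (210, 237), (214, 235)]
-55 [[251.26892398 136.37272322]]
-101 [[251.56002284 197.09114201]]
[[ 5.51197142e+02 -1.89632730e-01  1.77000000e+02]]
tool shift [ 0.0309 -0.0003  0.1013] yaw(tool,rad) -0.004 t 51.5
[466 129  46   5 138] [488.5 131.6] [[ 709. -596.   13.]]
[   0  142   73  100 4766] [ 34.6 189. ] [[565. 637.  13.]]
[172 166  44  20 478] [194.  176.7] [[592. 200.  13.]]
[175 192  18  14 134] [182.  197.6] [[537. 230.  13.]]
[  0 198  28  23 379] [ 10.5 211.1] [[504. 704.  13.]]
[179 211  12  22 158] [184.5 219.9] [[479. 222.  13.]]
[103 225  21  22 352] [113.  235.6] [[440. 408.  13.]]
[137 239  25  27 518] [148.9 252.1] [[398. 312.  13.]]
```

```bash

python3 -m crank '[{"grip":0.04,"x":0.031,"y":0,"z":0,"yaw":0},{"grip":0.04,"x":0.031,"y":0,"z":0.03,"yaw":0},{"grip":0.04,"x":0.031,"y":0,"z":0.06,"yaw":0},{"grip":0.04,"x":0.031,"y":0,"z":0.09,"yaw":0},{"grip":0.04,"x":0.031,"y":0,"z":0.101,"yaw":0}]' 20 
python3 -m crank '[{"grip":0.0,"x":0,"y":0,"z":0,"yaw":0},{"grip":0.0,"x":0,"y":0,"z":0,"yaw":0},{"grip":0,"x":0,"y":0,"z":0,"yaw":0},{"grip":0,"x":0,"y":0,"z":0,"yaw":0},{"grip":0,"x":0,"y":0,"z":0,"yaw":0}]' 55
python3 -m crank '[{"grip":0.0,"x":0,"y":0,"z":0,"yaw":0},{"grip":0.0,"x":0,"y":0,"z":0,"yaw":0},{"grip":0,"x":0,"y":0,"z":0,"yaw":0},{"grip":0,"x":0,"y":0,"z":0,"yaw":0},{"grip":0,"x":0,"y":0,"z":0,"yaw":0}]' 55
python3 -m crank '[{"grip":0.0,"x":0,"y":0,"z":-0.006,"yaw":0},{"grip":0.0,"x":0,"y":0,"z":-0.014,"yaw":0},{"grip":0,"x":0,"y":0,"z":-0.024,"yaw":0},{"grip":0,"x":0,"y":0,"z":-0.04,"yaw":0},{"grip":0,"x":0,"y":0,"z":-0.07,"yaw":0}]' 55
python3 -c "
from h import *
to(417,-311,170,81.1)"
```

```text
time_s: 51.97
ee_pos: [547.7, -1.4, 155.2]
ee_rot: [-179.6, 0.1, 80.7]
force: [-0.9, -0.7, -0.4]
gripper_width: 40.1
gripper_force: 0.0
time_s: 52.38
ee_pos: [551.3, -0.3, 160.8]
ee_rot: [179.8, -0.0, 80.8]
force: [-0.5, -0.4, -0.2]
gripper_width: 9.4
gripper_force: 0.1
time_s: 52.8
ee_pos: [551.3, -0.2, 160.7]
ee_rot: [179.9, 0.0, 80.8]
force: [0.2, -1.8, 5.5]
gripper_width: 7.8
gripper_force: 55.0
time_s: 53.22
ee_pos: [548.6, 0.1, 227.9]
ee_rot: [-179.6, 0.1, 80.8]
force: [0.3, -0.2, -1.6]
gripper_width: 8.1
gripper_force: 55.0
tool shift [-0.328  -0.0801  0.0588] yaw(tool,rad) -0.004 t 53.2
```

```bash

python3 -m crank '[{"grip":0.0,"x":-0.03,"y":-0.008,"z":0,"yaw":0},{"grip":0.0,"x":-0.065,"y":-0.016,"z":0,"yaw":0},{"grip":0,"x":-0.1,"y":-0.025,"z":0,"yaw":0},{"grip":0,"x":-0.135,"y":-0.033,"z":0,"yaw":0},{"grip":0,"x":-0.165,"y":-0.04,"z":0,"yaw":0}]' 55 >/dev/null
python3 -m crank '[{"grip":0.0,"x":-0.03,"y":-0.008,"z":0,"yaw":0},{"grip":0.0,"x":-0.065,"y":-0.016,"z":0,"yaw":0},{"grip":0,"x":-0.1,"y":-0.025,"z":0,"yaw":0},{"grip":0,"x":-0.135,"y":-0.033,"z":0.02,"yaw":0},{"grip":0,"x":-0.163,"y":-0.042,"z":0.04,"yaw":0}]' 55 >/dev/null
python3 -m crank '[{"grip":0.0,"x":0,"y":0,"z":0.03,"yaw":0},{"grip":0.0,"x":0,"y":0,"z":0.06,"yaw":0},{"grip":0,"x":0,"y":0,"z":0.085,"yaw":0},{"grip":0,"x":0,"y":0,"z":0.095,"yaw":0},{"grip":0,"x":0,"y":0,"z":0.095,"yaw":0}]' 55
python3 st.py
```

```text
time_s: 54.47
ee_pos: [416.2, -309.9, 92.7]
ee_rot: [-179.8, -0.1, 80.8]
force: [-0.5, 0.8, 0.2]
gripper_width: 7.9
gripper_force: 55.0
F, 100T, pos [ 2.9000e-01 -1.1000e-01 -5.6000e-01 -8.7400e+00 -5.5400e+00 -1.7000e+00
  4.1828e+02 -3.1124e+02  9.5840e+01]
```

```bash

python3 -m crank '[{"grip":0.0,"x":0,"y":0,"z":0.004,"yaw":0},{"grip":0.0,"x":0,"y":0,"z":0.008,"yaw":0},{"grip":0,"x":0,"y":0,"z":0.011,"yaw":0},{"grip":0,"x":0,"y":0,"z":0.013,"yaw":0},{"grip":0,"x":0,"y":0,"z":0.013,"yaw":0}]' 55
python3 st.py
python3 -m crank '[{"grip":0.0,"x":0,"y":0,"z":0.001,"yaw":0},{"grip":0.03,"x":0,"y":0,"z":0.001,"yaw":0},{"grip":0.03,"x":0,"y":0,"z":0.001,"yaw":0},{"grip":0.03,"x":0,"y":0,"z":0.001,"yaw":0},{"grip":0.03,"x":0,"y":0,"z":0.001,"yaw":0}]' 20
python3 -m crank '[{"grip":0.03,"x":0,"y":0,"z":-0.03,"yaw":0},{"grip":0.03,"x":0,"y":0,"z":-0.06,"yaw":0},{"grip":0.03,"x":0,"y":0,"z":-0.09,"yaw":0},{"grip":0.03,"x":0,"y":0,"z":-0.13,"yaw":0},{"grip":0.03,"x":0,"y":0,"z":-0.16,"yaw":0}]' 20
python3 - <<'E'
from h import *
c=camera_model('wrist');s=state();im=grab_frame('wrist')[:,:,::-1].copy();cv2.imwrite('pics/w19.png',im);g=cv2.cvtColor(im,cv2.COLOR_BGR2GRAY)
print(s["ee_pos"],s["ee_rot"])
for r in range(120,215,10):
    d=[x for x in range(220,290) if g[r,x]<45]; print(r,d[:1],d[-1:])
r=cv2.HoughCircles(cv2.medianBlur(g,5),cv2.HOUGH_GRADIENT,1,20,param1=80,param2=20,minRadius=45,maxRadius=75)
if r is not None:
    for q in r[0][:4]: print(q,onz(c,[q[:2]],71).round(1))
to(400,314,200,81)
E
```

```text
time_s: 55.18
ee_pos: [417.3, -311.0, 82.5]
ee_rot: [-180.0, 0.0, 80.8]
force: [-1.9, -0.7, 8.9]
gripper_width: 7.7
gripper_force: 55.0
F, 100T, pos [  -2.03   -0.45    8.43   45.59   36.66   11.31  417.28 -310.97   82.49]
time_s: 55.9
ee_pos: [417.2, -310.6, 80.2]
ee_rot: [-180.0, -0.0, 80.8]
force: [0.2, -0.3, 0.8]
gripper_width: 29.0
gripper_force: 0.0
time_s: 56.32
ee_pos: [417.6, -310.8, 243.0]
ee_rot: [179.9, 0.0, 80.8]
force: [0.2, -0.8, 0.5]
gripper_width: 29.8
gripper_force: 0.0
[ 417.6295505  -310.82490091  243.02576347] [1.79899473e+02 4.79949078e-02 8.08379054e+01]
120 [] []
130 [] []
140 [] []
150 [] []
160 [238] [255]
170 [251] [252]
180 [251] [252]
190 [250] [252]
200 [251] [251]
210 [220] [289]
[253.5  97.5  57.7] [[ 433.  -229.6   71. ]]
[256.5 258.5  63.3] [[ 409.3 -397.9   71. ]]
tool shift [ 0.6158 -0.1202  0.0436] yaw(tool,rad) -0.003 t 56.4
```

```bash

python3 -m crank '[{"grip":0.05,"x":0.04,"y":-0.007,"z":0,"yaw":0},{"grip":0.05,"x":0.08,"y":-0.014,"z":0,"yaw":0},{"grip":0.05,"x":0.12,"y":-0.021,"z":0,"yaw":0},{"grip":0.05,"x":0.16,"y":-0.028,"z":0,"yaw":0},{"grip":0.05,"x":0.19,"y":-0.035,"z":0,"yaw":0}]' 20 >/dev/null
python3 -m crank '[{"grip":0.05,"x":0.04,"y":-0.007,"z":0,"yaw":0},{"grip":0.05,"x":0.08,"y":-0.014,"z":0,"yaw":0},{"grip":0.05,"x":0.12,"y":-0.021,"z":0,"yaw":0},{"grip":0.05,"x":0.16,"y":-0.028,"z":0,"yaw":0},{"grip":0.05,"x":0.19,"y":-0.035,"z":0,"yaw":0}]' 20 >/dev/null
python3 -m crank '[{"grip":0.05,"x":0.04,"y":-0.007,"z":0,"yaw":0},{"grip":0.05,"x":0.08,"y":-0.014,"z":0,"yaw":0},{"grip":0.05,"x":0.12,"y":-0.021,"z":0,"yaw":0},{"grip":0.05,"x":0.16,"y":-0.028,"z":0,"yaw":0},{"grip":0.05,"x":0.19,"y":-0.035,"z":0,"yaw":0}]' 20 >/dev/null
python3 -m crank '[{"grip":0.05,"x":0,"y":0,"z":0,"yaw":-0.1},{"grip":0.05,"x":0,"y":0,"z":0,"yaw":-0.2},{"grip":0.05,"x":0,"y":0,"z":0,"yaw":-0.3},{"grip":0.05,"x":0,"y":0,"z":0,"yaw":-0.393},{"grip":0.05,"x":0,"y":0,"z":0,"yaw":-0.393}]' 20
cat > lid.py <<'E'
from h import *
c=camera_model('wrist');s=state();im=grab_frame('wrist')[:,:,::-1].copy();cv2.imwrite('pics/lid.png',im);print(s["ee_pos"],s["ee_rot"])
h=cv2.cvtColor(im,cv2.COLOR_BGR2HSV);m=cv2.inRange(h,(4,70,90),(25,255,255));m[205:]=0
n,l,st,ce=cv2.connectedComponentsWithStats(m)
for i in range(1,n):
    if st[i,4]>150: print(st[i],ce[i].round(1),onz(c,[ce[i]],13).round(1))
g=cv2.cvtColor(im,cv2.COLOR_BGR2GRAY)
for a,b,z in((12,26,38),(33,55,13)):
    r=cv2.HoughCircles(cv2.medianBlur(g,3),cv2.HOUGH_GRADIENT,1,15,param1=80,param2=15,minRadius=a,maxRadius=b)
    if r is not None:
        for q in r[0][:4]: print(q,onz(c,[q[:2]],z).round(1))
E
python3 lid.py
```

```text
time_s: 58.03
ee_pos: [404.2, 268.8, 239.8]
ee_rot: [-179.9, 0.0, 103.5]
force: [-0.6, 0.5, 0.0]
gripper_width: 50.3
gripper_force: 0.0
[404.16912456 268.81858438 239.84684897] [-1.79945898e+02  2.02687077e-02  1.03460078e+02]
[    0     0   347   164 22013] [174.9  66.2] [[293.1 364.1  13. ]]
[403   0  74  63 420] [446.9  29.9] [[575.  470.4  13. ]]
[393  67  60  50 893] [419.3  85.9] [[565.8 408.1  13. ]]
[ 55 118 104  43 749] [109.3 138.5] [[232.4 267.6  13. ]]
[316 119  21  86 720] [326.2 164.9] [[488.8 296.9  13. ]]
[455 161  26  44 246] [466.4 182. ] [[660.3 316.5  13. ]]
[314.5  70.5  25.4] [[442.2 391.9  38. ]]
[421.5 126.5  25.4] [[571.4 363.8  38. ]]
[181.5 190.5  23. ] [[330.5 232.6  38. ]]
[169.5 140.5  24.2] [[307.4 285.   38. ]]
[469.5 120.5  43. ] [[636.  385.6  13. ]]
[485.5 133.5  46.3] [[660.  376.1  13. ]]
[319.5 259.5  53.3] [[515.2 177.4  13. ]]
[428.5 102.5  37.1] [[582.4 393.4  13. ]]
```

```bash
python3 - <<'E'
from h import *
c=camera_model('wrist');im=cv2.imread('pics/lid.png');h=cv2.cvtColor(im,cv2.COLOR_BGR2HSV)
p=proj(c,[400,314,13])[0];print(p)
for s in(110,130,150,170):
    m=cv2.inRange(h,(4,s,60),(22,255,255));m[205:]=0
    n,l,st,ce=cv2.connectedComponentsWithStats(m);print(s,[(st[i].tolist(),ce[i].round(1).tolist()) for i in range(1,n) if st[i,4]>150])
x,y=p.astype(int)
print(h[y,max(0,x-60):x+60:5].tolist())
E
```

```text
[257.16344728 133.05263587]
110 [([284, 40, 57, 59, 2506], [312.4, 69.5]), ([229, 106, 56, 57, 2436], [256.3, 134.0])]
130 [([285, 41, 56, 57, 2418], [312.4, 69.6]), ([230, 107, 54, 55, 2350], [256.3, 133.9])]
150 [([285, 41, 54, 57, 1466], [309.9, 69.9]), ([230, 107, 51, 51, 981], [254.4, 129.2])]
170 []
[[24, 57, 237], [24, 57, 237], [24, 56, 237], [24, 58, 236], [24, 55, 237], [24, 55, 236], [24, 58, 235], [16, 153, 231], [16, 148, 232], [17, 149, 234], [16, 152, 194], [16, 152, 222], [16, 151, 226], [15, 153, 218], [16, 147, 231], [16, 147, 230], [17, 148, 235], [17, 145, 237], [25, 55, 237], [24, 56, 237], [25, 57, 237], [25, 56, 237], [25, 56, 235], [25, 55, 236]]
```

```bash
python3 - <<'E'
from h import *
c=camera_model('wrist')
q=onz(c,[(256.8,134.4)],13)[0];print(q); to(q[0]-1,q[1],100,103.4); to(q[0]-1,q[1],31)
E
```

```text
[399.94669324 312.39328095  13.        ]
tool shift [0.0437 0.0049 0.1399] yaw(tool,rad) -0.003 t 58.1
tool shift [0.0438 0.005  0.2089] yaw(tool,rad) None t 58.1
```

```bash

python3 -m crank '[{"grip":0.05,"x":0.03,"y":0.005,"z":0.02,"yaw":0},{"grip":0.05,"x":0.044,"y":0.005,"z":0.05,"yaw":0},{"grip":0.05,"x":0.044,"y":0.005,"z":0.09,"yaw":0},{"grip":0.05,"x":0.044,"y":0.005,"z":0.125,"yaw":0},{"grip":0.05,"x":0.044,"y":0.005,"z":0.14,"yaw":0}]' 20
python3 -m crank '[{"grip":0.05,"x":0,"y":0,"z":0,"yaw":0},{"grip":0.05,"x":0,"y":0,"z":0.0,"yaw":0},{"grip":0.05,"x":0,"y":0,"z":0,"yaw":0},{"grip":0.05,"x":0,"y":0,"z":0,"yaw":0},{"grip":0.05,"x":0,"y":0,"z":0,"yaw":0}]' 20
python3 - <<'E'
from h import *
c=camera_model('wrist');im=grab_frame('wrist')[:,:,::-1].copy();cv2.imwrite('pics/lid2.png',im);h=cv2.cvtColor(im,cv2.COLOR_BGR2HSV)
m=cv2.inRange(h,(4,110,60),(22,255,255));n,l,st,ce=cv2.connectedComponentsWithStats(m);print([(st[i].tolist(),ce[i].round(1).tolist()) for i in range(1,n) if st[i,4]>150])
s=state();p=s["ee_pos"];print(p);a=np.linspace(0,2*np.pi,60)
q=proj(c,np.r_[399,312.4,13]+33*np.c_[np.cos(a),np.sin(a),0*a]);print(q.min(0),q.max(0))
to(399,312.4,31)
E
```

```text
time_s: 58.5
ee_pos: [396.6, 311.0, 96.0]
ee_rot: [-179.6, 0.2, 103.2]
force: [-0.5, -0.1, 0.1]
gripper_width: 50.0
gripper_force: 0.0
time_s: 58.92
ee_pos: [400.1, 313.3, 102.0]
ee_rot: [179.8, -0.1, 103.3]
force: [0.2, 0.0, 0.1]
gripper_width: 50.1
gripper_force: 0.0
[([290, 69, 97, 90, 6464], [338.9, 113.5]), ([209, 160, 82, 82, 5206], [249.1, 200.4]), ([134, 228, 21, 58, 675], [142.3, 256.5]), ([352, 228, 21, 58, 673], [364.0, 256.5]), ([141, 294, 343, 19, 4612], [320.7, 304.5])]
[399.96988619 313.1108171  101.79429019]
[207.1135566  159.51634237] [291.03807339 240.73162435]
tool shift [-0.0005 -0.0013  0.0708] yaw(tool,rad) None t 59.0
```

```bash

python3 -m crank '[{"grip":0.05,"x":0,"y":-0.001,"z":0.02,"yaw":0},{"grip":0.05,"x":0,"y":-0.001,"z":0.045,"yaw":0},{"grip":0.05,"x":0,"y":-0.001,"z":0.06,"yaw":0},{"grip":0.05,"x":0,"y":-0.001,"z":0.07,"yaw":0},{"grip":0.05,"x":0,"y":-0.001,"z":0.07,"yaw":0}]' 20
python3 -m crank '[{"grip":0.01,"x":0,"y":0,"z":0,"yaw":0},{"grip":0.01,"x":0,"y":0,"z":0.0,"yaw":0},{"grip":0.01,"x":0,"y":0,"z":0,"yaw":0},{"grip":0.01,"x":0,"y":0,"z":0,"yaw":0},{"grip":0.01,"x":0,"y":0,"z":0,"yaw":0}]' 25
python3 -m crank '[{"grip":0.01,"x":0,"y":0,"z":0,"yaw":0},{"grip":0.01,"x":0,"y":0,"z":0.0,"yaw":0},{"grip":0.01,"x":0,"y":0,"z":0,"yaw":0},{"grip":0.01,"x":0,"y":0,"z":0,"yaw":0},{"grip":0.01,"x":0,"y":0,"z":0,"yaw":0}]' 25
python3 -m crank '[{"grip":0.01,"x":0,"y":0,"z":-0.03,"yaw":0},{"grip":0.01,"x":0,"y":0,"z":-0.06,"yaw":0},{"grip":0.01,"x":-0.02,"y":0,"z":-0.1,"yaw":0},{"grip":0.01,"x":-0.05,"y":0,"z":-0.12,"yaw":0},{"grip":0.01,"x":-0.09,"y":0,"z":-0.14,"yaw":0}]' 25
python3 -c "
from h import *
to(562.3,79,200,103.4)"
```

```text
time_s: 59.38
ee_pos: [397.5, 311.8, 29.2]
ee_rot: [-179.8, 0.1, 103.3]
force: [-0.1, -0.0, -0.4]
gripper_width: 50.1
gripper_force: 0.0
time_s: 59.8
ee_pos: [398.5, 312.7, 31.2]
ee_rot: [179.9, -0.0, 103.3]
force: [0.1, -0.2, 3.4]
gripper_width: 21.0
gripper_force: 25.0
time_s: 60.22
ee_pos: [398.6, 312.7, 31.2]
ee_rot: [179.9, -0.0, 103.3]
force: [0.3, -0.5, 6.2]
gripper_width: 21.3
gripper_force: 25.0
time_s: 60.63
ee_pos: [419.1, 228.0, 171.3]
ee_rot: [179.8, -0.1, 103.5]
force: [-0.1, -0.1, -0.2]
gripper_width: 21.4
gripper_force: 25.0
tool shift [-0.1784  0.1045 -0.0285] yaw(tool,rad) 0.002 t 60.6
```

```bash

python3 -m crank '[{"grip":0.01,"x":-0.03,"y":0,"z":-0.01,"yaw":0},{"grip":0.01,"x":-0.07,"y":0,"z":-0.02,"yaw":0},{"grip":0.01,"x":-0.11,"y":0,"z":-0.028,"yaw":0},{"grip":0.01,"x":-0.15,"y":0,"z":-0.028,"yaw":0},{"grip":0.01,"x":-0.178,"y":0,"z":-0.028,"yaw":0}]' 25 >/dev/null
python3 -m crank '[{"grip":0.01,"x":0,"y":0.025,"z":0,"yaw":0},{"grip":0.01,"x":0,"y":0.05,"z":0,"yaw":0},{"grip":0.01,"x":0,"y":0.075,"z":0,"yaw":0},{"grip":0.01,"x":0,"y":0.1,"z":0,"yaw":0},{"grip":0.01,"x":0,"y":0.1045,"z":0,"yaw":0}]' 25 >/dev/null
python3 -m crank '[{"grip":0.01,"x":0,"y":0,"z":0.02,"yaw":0},{"grip":0.01,"x":0,"y":0,"z":0.035,"yaw":0},{"grip":0.01,"x":0,"y":0,"z":0.035,"yaw":0},{"grip":0.01,"x":0,"y":0,"z":0.035,"yaw":0},{"grip":0.01,"x":0,"y":0,"z":0.035,"yaw":0}]' 25
python3 st.py; python3 -c "
from h import *
from balls import blobs
to(562.3,79,150,103.4)
c=camera_model('wrist');im=grab_frame('wrist')[:,:,::-1].copy();cv2.imwrite('pics/lid3.png',im)"
```

```text
time_s: 61.88
ee_pos: [561.3, 78.5, 162.8]
ee_rot: [179.9, 0.0, 103.4]
force: [0.4, -0.3, -0.3]
gripper_width: 21.3
gripper_force: 25.0
F, 100T, pos [-2.7000e-01 -9.0000e-02 -7.7000e-01  2.7000e-01 -1.2430e+01  1.1300e+00
  5.6153e+02  7.8490e+01  1.6310e+02]
tool shift [0.0003 0.001  0.0128] yaw(tool,rad) -0.001 t 62.2
```

```bash

python3 -m crank '[{"grip":0.01,"x":0.0003,"y":0.0006,"z":0.008,"yaw":0},{"grip":0.01,"x":0.0003,"y":0.0006,"z":0.016,"yaw":0},{"grip":0.01,"x":0.0003,"y":0.0006,"z":0.023,"yaw":0},{"grip":0.01,"x":0.0003,"y":0.0006,"z":0.026,"yaw":0},{"grip":0.01,"x":0.0003,"y":0.0006,"z":0.026,"yaw":0}]' 25
python3 -m crank '[{"grip":0.01,"x":0,"y":0,"z":0.002,"yaw":0},{"grip":0.01,"x":0,"y":0,"z":0.004,"yaw":0},{"grip":0.01,"x":0,"y":0,"z":0.006,"yaw":0},{"grip":0.01,"x":0,"y":0,"z":0.007,"yaw":0},{"grip":0.01,"x":0,"y":0,"z":0.007,"yaw":0}]' 25
python3 st.py
```

```text
time_s: 62.65
ee_pos: [560.8, 78.8, 134.5]
ee_rot: [-179.8, -0.0, 103.3]
force: [0.0, -0.0, -0.7]
gripper_width: 21.3
gripper_force: 25.0
time_s: 63.07
ee_pos: [561.6, 78.9, 128.9]
ee_rot: [-180.0, 0.0, 103.4]
force: [-0.1, -1.5, -0.4]
gripper_width: 21.6
gripper_force: 25.0
F, 100T, pos [ 1.0000e-02  1.0000e-02 -8.2000e-01 -1.5300e+00 -1.0200e+01  2.6700e+00
  5.6173e+02  7.8890e+01  1.2921e+02]
```

```bash

python3 -m crank '[{"grip":0.01,"x":0,"y":0,"z":0.001,"yaw":0},{"grip":0.01,"x":0,"y":0,"z":0.002,"yaw":0},{"grip":0.01,"x":0,"y":0,"z":0.003,"yaw":0},{"grip":0.01,"x":0,"y":0,"z":0.004,"yaw":0},{"grip":0.01,"x":0,"y":0,"z":0.004,"yaw":0}]' 25
python3 st.py
python3 -m crank '[{"grip":0.05,"x":0,"y":0,"z":0,"yaw":0},{"grip":0.05,"x":0,"y":0,"z":0.0,"yaw":0},{"grip":0.05,"x":0,"y":0,"z":0,"yaw":0},{"grip":0.05,"x":0,"y":0,"z":0,"yaw":0},{"grip":0.05,"x":0,"y":0,"z":0,"yaw":0}]' 20
python3 -m crank '[{"grip":0.05,"x":0,"y":0,"z":-0.03,"yaw":0},{"grip":0.05,"x":0,"y":0,"z":-0.07,"yaw":0},{"grip":0.05,"x":-0.04,"y":0,"z":-0.11,"yaw":0},{"grip":0.05,"x":-0.08,"y":0,"z":-0.14,"yaw":0},{"grip":0.05,"x":-0.08,"y":0,"z":-0.14,"yaw":0}]' 20
python3 - <<'E'
from h import *
c=camera_model('wrist');s=state();im=grab_frame('wrist')[:,:,::-1].copy();cv2.imwrite('pics/lid4.png',im);h=cv2.cvtColor(im,cv2.COLOR_BGR2HSV)
print(s["ee_pos"],s["ee_rot"])
for S in(110,130,150,165):
  m=cv2.inRange(h,(12,S,150),(22,255,255));n,l,st,ce=cv2.connectedComponentsWithStats(m);print(S,[(st[i].tolist(),ce[i].round(1).tolist()) for i in range(1,n) if st[i,4]>150])
a=np.linspace(0,2*np.pi,60)
for z in(107,112):
  q=proj(c,np.r_[562.2,79,z]+33*np.c_[np.cos(a),np.sin(a),0*a]);print(q.min(0),q.max(0))
# ball
ct=camera_model('top');print("ball top",proj(ct,[513,286,250]))
to(513,286,300)
E
```

```text
time_s: 63.78
ee_pos: [561.7, 78.9, 125.2]
ee_rot: [180.0, 0.0, 103.4]
force: [0.6, -0.8, 1.3]
gripper_width: 21.5
gripper_force: 25.0
F, 100T, pos [-1.0200e+00 -2.1000e-01  1.6100e+00 -1.3600e+00 -1.6500e+00 -1.7300e+00
  5.6168e+02  7.8870e+01  1.2523e+02]
time_s: 64.5
ee_pos: [561.7, 78.9, 125.0]
ee_rot: [-180.0, 0.0, 103.4]
force: [-0.5, -0.2, 0.0]
gripper_width: 49.5
gripper_force: 0.0
time_s: 64.92
ee_pos: [581.8, -1.1, 269.0]
ee_rot: [179.7, 0.2, 103.3]
force: [0.7, -0.2, -0.3]
gripper_width: 50.1
gripper_force: 0.0
[581.77780661  -1.13691191 268.95597875] [1.79669168e+02 1.74044686e-01 1.03332291e+02]
110 [([192, 0, 122, 166, 7875], [264.6, 110.1])]
130 [([192, 0, 122, 166, 7770], [264.6, 109.8])]
150 [([192, 0, 121, 166, 7487], [264.6, 109.8])]
165 [([193, 0, 120, 165, 6711], [266.3, 108.1])]
[214.91471683  58.65913755] [284.71526308 131.39467163]
[214.33036371  57.73202088] [285.25951922 131.65927063]
ball top [[131.15140527 191.32799485]]
tool shift [ 0.2978 -0.002  -0.0311] yaw(tool,rad) None t 65.0
```

The lid seated at the expected height with a small contact force. Now the clamp ball: I'll pinch it across the board's x so it can pivot in the grip, and follow its arc.

```bash

python3 -m crank '[{"grip":0.05,"x":0.0,"y":0,"z":-0.035,"yaw":0},{"grip":0.05,"x":0.04,"y":0,"z":-0.045,"yaw":0},{"grip":0.05,"x":0.08,"y":0,"z":-0.045,"yaw":0},{"grip":0.05,"x":0.12,"y":0,"z":-0.045,"yaw":0},{"grip":0.05,"x":0.15,"y":0,"z":-0.045,"yaw":0}]' 20 >/dev/null
python3 -m crank '[{"grip":0.05,"x":0.04,"y":0,"z":0,"yaw":0},{"grip":0.05,"x":0.08,"y":0,"z":0,"yaw":0},{"grip":0.05,"x":0.1,"y":0,"z":0,"yaw":0},{"grip":0.05,"x":0.1,"y":0,"z":0,"yaw":0},{"grip":0.05,"x":0.1,"y":0,"z":0,"yaw":0}]' 20
python3 - <<'E'
from h import *
c=camera_model('wrist');s=state();im=grab_frame('wrist')[:,:,::-1].copy();cv2.imwrite('pics/ball.png',im)
print("pred",proj(c,[512.8,286.2,250]),proj(c,[512.8+12,286.2+3,250]));g=cv2.cvtColor(im,cv2.COLOR_BGR2GRAY)
m=(g<45).astype(np.uint8);m[205:]=0
n,l,st,ce=cv2.connectedComponentsWithStats(m);print([(st[i].tolist(),ce[i].round(1).tolist()) for i in range(1,n) if st[i,4]>150])
to(512.8,286.2,300,103.4);to(512.8,286.2,245,103.4)
E
```

```text
time_s: 65.8
ee_pos: [521.8, 245.3, 309.4]
ee_rot: [-179.9, 0.0, 103.5]
force: [-0.0, -1.0, 0.9]
gripper_width: 49.9
gripper_force: 0.0
pred [[252.09358553 150.98878114]] [[270.65655924 150.81828838]]
[([234, 137, 33, 33, 882], [249.7, 153.1])]
tool shift [0.043  0.0006 0.0095] yaw(tool,rad) -0.0 t 65.8
tool shift [0.043  0.0007 0.0645] yaw(tool,rad) -0.0 t 65.8
```

```bash

python3 -m crank '[{"grip":0.05,"x":0.03,"y":-0.001,"z":0,"yaw":0},{"grip":0.05,"x":0.042,"y":-0.001,"z":0,"yaw":0},{"grip":0.05,"x":0.042,"y":-0.001,"z":0.02,"yaw":0},{"grip":0.05,"x":0.042,"y":-0.001,"z":0.045,"yaw":0},{"grip":0.05,"x":0.042,"y":-0.001,"z":0.064,"yaw":0}]' 20
python3 -m crank '[{"grip":0.01,"x":0,"y":0,"z":0,"yaw":0},{"grip":0.01,"x":0,"y":0,"z":0.0,"yaw":0},{"grip":0.01,"x":0,"y":0,"z":0,"yaw":0},{"grip":0.01,"x":0,"y":0,"z":0,"yaw":0},{"grip":0.01,"x":0,"y":0,"z":0,"yaw":0}]' 15
python3 -m crank '[{"grip":0.01,"x":0,"y":0,"z":0,"yaw":0},{"grip":0.01,"x":0,"y":0,"z":0.0,"yaw":0},{"grip":0.01,"x":0,"y":0,"z":0,"yaw":0},{"grip":0.01,"x":0,"y":0,"z":0,"yaw":0},{"grip":0.01,"x":0,"y":0,"z":0,"yaw":0}]' 15
python3 st.py
```

```text
time_s: 66.27
ee_pos: [511.7, 283.9, 244.7]
ee_rot: [-180.0, 0.1, 103.3]
force: [-1.0, 0.2, -0.9]
gripper_width: 50.0
gripper_force: 0.0
time_s: 66.68
ee_pos: [510.1, 284.2, 247.5]
ee_rot: [-179.8, 0.0, 103.3]
force: [-6.3, -1.6, 3.8]
gripper_width: 23.1
gripper_force: 15.0
time_s: 67.1
ee_pos: [510.1, 284.3, 247.5]
ee_rot: [-179.8, 0.0, 103.3]
force: [-4.8, -1.8, 2.5]
gripper_width: 22.8
gripper_force: 15.0
F, 100T, pos [ -4.94  -1.97   3.11 -38.31  91.74   0.64 510.14 284.25 247.5 ]
```

```bash

python3 -m crank '[{"grip":0.01,"x":-0.0139,"y":-0.002,"z":-0.0134,"yaw":0},{"grip":0.01,"x":-0.0291,"y":-0.002,"z":-0.0249,"yaw":0},{"grip":0.01,"x":-0.0457,"y":-0.002,"z":-0.0346,"yaw":0},{"grip":0.01,"x":-0.0633,"y":-0.002,"z":-0.0422,"yaw":0},{"grip":0.01,"x":-0.0816,"y":-0.002,"z":-0.0477,"yaw":0}]' 15
python3 -m crank '[{"grip":0.01,"x":-0.019,"y":0,"z":-0.0032,"yaw":0},{"grip":0.01,"x":-0.0381,"y":0,"z":-0.0042,"yaw":0},{"grip":0.01,"x":-0.0573,"y":0,"z":-0.0028,"yaw":0},{"grip":0.01,"x":-0.0761,"y":0,"z":0.0008,"yaw":0},{"grip":0.01,"x":-0.0944,"y":0,"z":0.0067,"yaw":0}]' 15
python3 -m crank '[{"grip":0.01,"x":-0.0174,"y":0,"z":0.008,"yaw":0},{"grip":0.01,"x":-0.0338,"y":0,"z":0.018,"yaw":0},{"grip":0.01,"x":-0.0488,"y":0,"z":0.03,"yaw":0},{"grip":0.01,"x":-0.0623,"y":0,"z":0.0436,"yaw":0},{"grip":0.01,"x":-0.0741,"y":0,"z":0.0588,"yaw":0}]' 15
python3 -m crank '[{"grip":0.01,"x":-0.0098,"y":0,"z":0.0164,"yaw":0},{"grip":0.01,"x":-0.0176,"y":0,"z":0.0339,"yaw":0},{"grip":0.01,"x":-0.0233,"y":0,"z":0.0523,"yaw":0},{"grip":0.01,"x":-0.0259,"y":0,"z":0.0648,"yaw":0},{"grip":0.01,"x":-0.0259,"y":0,"z":0.0648,"yaw":0}]' 15
python3 st.py
```

```text
time_s: 67.82
ee_pos: [529.8, 204.7, 295.8]
ee_rot: [179.7, -0.0, 103.4]
force: [3.6, 1.0, -5.5]
gripper_width: 22.8
gripper_force: 15.0
time_s: 68.23
ee_pos: [552.6, 112.7, 289.3]
ee_rot: [179.6, -0.0, 103.3]
force: [4.0, 1.7, -3.9]
gripper_width: 22.7
gripper_force: 15.0
time_s: 68.65
ee_pos: [570.6, 40.5, 230.2]
ee_rot: [179.5, 0.1, 103.3]
force: [4.0, 1.8, -1.0]
gripper_width: 22.7
gripper_force: 15.0
time_s: 69.07
ee_pos: [576.9, 15.2, 163.1]
ee_rot: [179.6, 0.1, 103.3]
force: [5.7, 0.2, 0.2]
gripper_width: 22.4
gripper_force: 15.0
F, 100T, pos [ 5.2500e+00 -8.0000e-01 -2.0000e-01 -9.9300e+00 -1.0174e+02 -3.3200e+00
  5.7684e+02  1.5490e+01  1.6513e+02]
```

```bash

python3 -m crank '[{"grip":0.01,"x":-0.001,"y":-0.001,"z":0.008,"yaw":0},{"grip":0.01,"x":-0.0015,"y":-0.001,"z":0.016,"yaw":0},{"grip":0.01,"x":-0.002,"y":-0.001,"z":0.022,"yaw":0},{"grip":0.01,"x":-0.002,"y":-0.001,"z":0.025,"yaw":0},{"grip":0.01,"x":-0.002,"y":-0.001,"z":0.025,"yaw":0}]' 20
python3 -m crank '[{"grip":0.01,"x":0,"y":0,"z":0.001,"yaw":0},{"grip":0.01,"x":0,"y":0,"z":0.002,"yaw":0},{"grip":0.01,"x":0,"y":0,"z":0.003,"yaw":0},{"grip":0.01,"x":0,"y":0,"z":0.003,"yaw":0},{"grip":0.01,"x":0,"y":0,"z":0.003,"yaw":0}]' 20
python3 st.py
```

```text
time_s: 69.78
ee_pos: [577.2, 13.7, 140.5]
ee_rot: [179.4, 0.1, 103.3]
force: [7.7, 1.0, -0.5]
gripper_width: 22.6
gripper_force: 20.0
time_s: 70.2
ee_pos: [577.3, 13.7, 140.1]
ee_rot: [179.3, 0.2, 103.3]
force: [3.4, 0.2, 14.3]
gripper_width: 22.6
gripper_force: 20.0
F, 100T, pos [ 3.6600e+00 -0.0000e+00  1.3620e+01  6.3600e+00 -7.0800e+01 -1.2000e-01
  5.7733e+02  1.3730e+01  1.4009e+02]
```

```bash

python3 -m crank '[{"grip":0.01,"x":0,"y":0,"z":0.0,"yaw":0},{"grip":0.01,"x":0,"y":0,"z":0.0,"yaw":0},{"grip":0.01,"x":0,"y":0,"z":0.001,"yaw":0},{"grip":0.01,"x":0,"y":0,"z":0.001,"yaw":0},{"grip":0.01,"x":0,"y":0,"z":0.001,"yaw":0}]' 20
python3 st.py
python3 -m crank '[{"grip":0.01,"x":0.0011,"y":0,"z":-0.0222,"yaw":0},{"grip":0.01,"x":0.0046,"y":0,"z":-0.041,"yaw":0},{"grip":0.01,"x":0.0103,"y":0,"z":-0.0594,"yaw":0},{"grip":0.01,"x":0.0181,"y":0,"z":-0.0769,"yaw":0},{"grip":0.01,"x":0.0279,"y":0,"z":-0.0933,"yaw":0}]' 15
python3 -m crank '[{"grip":0.01,"x":0.0118,"y":0,"z":-0.0152,"yaw":0},{"grip":0.01,"x":0.0253,"y":0,"z":-0.0288,"yaw":0},{"grip":0.01,"x":0.0403,"y":0,"z":-0.0408,"yaw":0},{"grip":0.01,"x":0.0567,"y":0,"z":-0.0508,"yaw":0},{"grip":0.01,"x":0.0741,"y":0,"z":-0.0588,"yaw":0}]' 15
python3 -m crank '[{"grip":0.01,"x":0.0183,"y":0,"z":-0.0059,"yaw":0},{"grip":0.01,"x":0.0371,"y":0,"z":-0.0095,"yaw":0},{"grip":0.01,"x":0.0563,"y":0,"z":-0.0109,"yaw":0},{"grip":0.01,"x":0.0754,"y":0,"z":-0.0099,"yaw":0},{"grip":0.01,"x":0.0944,"y":0,"z":-0.0067,"yaw":0}]' 15
python3 -m crank '[{"grip":0.01,"x":0.0183,"y":0,"z":0.0055,"yaw":0},{"grip":0.01,"x":0.0359,"y":0,"z":0.0131,"yaw":0},{"grip":0.01,"x":0.0525,"y":0,"z":0.0228,"yaw":0},{"grip":0.01,"x":0.0677,"y":0,"z":0.0343,"yaw":0},{"grip":0.01,"x":0.0794,"y":0,"z":0.0454,"yaw":0}]' 15
python3 st.py
```

```text
time_s: 70.92
ee_pos: [577.4, 13.7, 139.8]
ee_rot: [179.3, 0.2, 103.3]
force: [2.0, 0.2, 17.2]
gripper_width: 22.8
gripper_force: 20.0
F, 100T, pos [ 2.0300e+00 -3.0000e-02  1.7580e+01  6.5700e+00 -5.1650e+01  6.6000e-01
  5.7737e+02  1.3740e+01  1.3983e+02]
time_s: 71.63
ee_pos: [570.3, 41.2, 230.6]
ee_rot: [179.4, 0.1, 103.3]
force: [9.6, 2.3, -1.6]
gripper_width: 22.7
gripper_force: 15.0
time_s: 72.05
ee_pos: [552.3, 113.6, 289.4]
ee_rot: [179.4, 0.1, 103.3]
force: [7.8, 0.8, -0.2]
gripper_width: 22.8
gripper_force: 15.0
time_s: 72.47
ee_pos: [529.3, 206.2, 295.6]
ee_rot: [179.6, -0.0, 103.4]
force: [5.0, 0.5, -0.7]
gripper_width: 22.4
gripper_force: 15.0
time_s: 72.88
ee_pos: [510.0, 284.1, 248.5]
ee_rot: [179.8, -0.1, 103.4]
force: [2.6, 1.3, 0.6]
gripper_width: 23.1
gripper_force: 15.0
F, 100T, pos [  3.34   4.91   2.89  79.25 -51.83  17.23 509.89 284.37 248.01]
```

Release and retreat, then check the lid and scene numerically.

```bash

python3 -m crank '[{"grip":0.05,"x":0,"y":0,"z":0.0,"yaw":0},{"grip":0.05,"x":0,"y":0,"z":0.0,"yaw":0},{"grip":0.05,"x":0,"y":0,"z":0,"yaw":0},{"grip":0.05,"x":0,"y":0,"z":0,"yaw":0},{"grip":0.05,"x":0,"y":0,"z":0,"yaw":0}]' 20
python3 -m crank '[{"grip":0.05,"x":0,"y":0,"z":-0.03,"yaw":0},{"grip":0.05,"x":0,"y":0,"z":-0.06,"yaw":0},{"grip":0.05,"x":0,"y":0,"z":-0.09,"yaw":0},{"grip":0.05,"x":0,"y":0,"z":-0.1,"yaw":0},{"grip":0.05,"x":0,"y":0,"z":-0.1,"yaw":0}]' 20
python3 -m crank '[{"grip":0.05,"x":-0.03,"y":-0.02,"z":0,"yaw":0},{"grip":0.05,"x":-0.06,"y":-0.05,"z":0,"yaw":0},{"grip":0.05,"x":-0.06,"y":-0.09,"z":0,"yaw":0},{"grip":0.05,"x":-0.06,"y":-0.12,"z":0,"yaw":0},{"grip":0.05,"x":-0.06,"y":-0.12,"z":0,"yaw":0}]' 20
python3 - <<'E'
from h import *
ct=camera_model('top');t=grab_frame('top')[:,:,::-1].copy();cv2.imwrite('pics/tend.png',t);d=grab_frame('side')[:,:,::-1].copy();cv2.imwrite('pics/send.png',d)
h=cv2.cvtColor(t,cv2.COLOR_BGR2HSV)
for n,P in(("lid knob",[562,79,132]),("honey",[440,389,64]),("sugar",[592,363,120]),("ball",[512,285,250]),("funnel mouth",[431,-230,71]),("A back",[690,-117,42]),("B back",[630,-323,42])):
    x,y=proj(ct,P)[0].astype(int);print(n,(x,y),t[y-2:y+3,x-2:x+3].reshape(-1,3).mean(0).round(0))
# lid disc circle in side/top by colour
m=cv2.inRange(h,(10,90,110),(24,255,255));n,l,st,ce=cv2.connectedComponentsWithStats(m)
for i in range(1,n):
    if 60<st[i,4]<1500 and st[i,0]<320: print(st[i],ce[i].round(1))
a=np.linspace(0,2*np.pi,60);q=proj(ct,np.r_[562,79,107]+33*np.c_[np.cos(a),np.sin(a),0*a]);print("lid pred",q.min(0),q.max(0))
print(state()["ee_pos"])
E
```

```text
time_s: 73.6
ee_pos: [509.0, 281.7, 247.5]
ee_rot: [-179.9, 0.0, 103.3]
force: [0.4, 0.0, 0.1]
gripper_width: 49.4
gripper_force: 0.0
time_s: 74.02
ee_pos: [510.2, 282.5, 350.9]
ee_rot: [179.7, -0.1, 103.3]
force: [-0.0, -0.1, 0.4]
gripper_width: 49.9
gripper_force: 0.0
time_s: 74.43
ee_pos: [400.9, 193.7, 346.6]
ee_rot: [-179.7, 0.0, 103.3]
force: [-0.5, -0.4, -0.1]
gripper_width: 50.2
gripper_force: 0.0
lid knob (np.int64(237), np.int64(178)) [ 56.  91. 121.]
honey (np.int64(113), np.int64(234)) [46. 65. 63.]
sugar (np.int64(118), np.int64(168)) [47. 58. 61.]
ball (np.int64(131), np.int64(191)) [18. 25. 26.]
funnel mouth (np.int64(368), np.int64(235)) [36. 41. 43.]
A back (np.int64(316), np.int64(135)) [71. 86. 90.]
B back (np.int64(397), np.int64(157)) [56. 67. 71.]
[  22  145   49   48 1030] [ 42.8 164.2]
[  4 146   9  13  74] [  8.7 152.4]
[  0 164   7  18  87] [  2.7 172.2]
[222 165  51  40 850] [244.9 181.1]
[ 36 167  17  23 141] [ 45.2 177.3]
[256 195  21  14  92] [266.5 201.6]
lid pred [224.02324829 166.53551204] [252.1003514  194.09564978]
[405.37840454 195.51275909 346.86218337]
```

```bash
python3 - <<'E'
import cv2,numpy as np
t=cv2.GaussianBlur(cv2.imread('pics/tend.png'),(3,3),0);b=cv2.GaussianBlur(cv2.imread('pics/top0.png'),(3,3),0)
m=((b.max(2)>90)&(t.max(2)<60)).astype(np.uint8)
n,l,st,ce=cv2.connectedComponentsWithStats(m);print([(st[i].tolist()) for i in range(1,n) if st[i,4]>12])
E
```

```text
[[389, 156, 18, 5, 23], [99, 169, 24, 71, 263], [79, 179, 18, 9, 45], [141, 180, 20, 9, 115], [95, 184, 12, 36, 78], [42, 190, 30, 20, 140], [219, 194, 5, 5, 16], [117, 196, 52, 28, 756], [14, 208, 9, 6, 22], [128, 216, 81, 168, 4270], [4, 225, 18, 61, 225], [14, 224, 9, 16, 101], [17, 235, 113, 149, 6622], [124, 246, 58, 138, 541], [30, 284, 4, 13, 21], [98, 284, 4, 8, 15], [128, 288, 14, 27, 167], [114, 293, 13, 4, 31], [27, 311, 5, 5, 16], [37, 339, 18, 45, 181], [136, 347, 18, 16, 75], [116, 355, 48, 29, 229], [165, 375, 6, 9, 30]]
```

```bash
python3 -c "
from workcell import *
print(job_done())"
```

```text
the job is handed in; nothing more can be done
None
```

The job is handed in and the verdict was not shown: every step was carried out in order in about 75 s, and by camera and force readings the tin is packed, lidded and pressed with about 20 N or more, the clamp is swung back, the funnel is on its tray and both scoops are standing, though I could not count all eight truffles in the tin.

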